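# Dock the plate tray and hold the furniture foot over its mortise

## Robot

A 6-joint arm with a two-finger parallel gripper is mounted at the origin on the work surface. World frame = base frame: x ahead of the robot, y to its left, z up, the work surface at z = 0. Lengths are in m, angles in rad, forces in N, time in s.
With the tool pointing down it reaches from about 0.3 to 0.95 m from the base axis. Payload 3.1 kg.
Tool frame: the origin (TCP) lies midway between the tips of the shut fingers; the grasp point (between the pads) lies 19 mm behind it; y points along the fingers, z is the direction in which the jaws open and shut, and the axes are right-handed (so a half turn about y gives the same grasp; the last joint's range is limited). The gripper opens to 85 mm and grips with 20 to 120 N. Pads are 22 mm wide; open, the fingers measure 114 mm over their backs; the gripper's body (76 mm by 85 mm) begins 54 mm behind the grasp point. The pads swing forward as they close: fully open they stand 13 mm farther back than shut.
Start: joints at [1.074, 0.308, 1.634, -0, 1.2, -0.07], TCP at [0.259, 0.569, 0.231] pointing down, gripper open.
Joint ranges: [-3.06, 3.06], [-0.79, 1.96], [0.05, 2.63], [-1.19, 4.34], [0.05, 2.64], [-2.94, 2.94]. Speed limits (rad/s): [2.79, 2.79, 3.14, 3.14, 3.14, 3.14].

## Interface

Orientations are given as a rotation vector (axis times angle).
In Python, from cell import manip gives the robot as it stands. The module is installed in compiled form; this text tells all that it offers.
- The arm moves only by the tool step_arm, never from a script. Its argument "moves" is a list of rows, each an object with "slide": the shift along the tool's x, y, z in units of 40 mm (1.0 is 40 mm), a list of three; "rot": the turn, a rotation vector about the tool's x, y, z in units of 5 degrees (1.0 is 5 degrees), a list of three. A call has 1 to 5 rows; each row shifts and turns the pose as measured when the row begins, along the tool's axes as they then stand; what a row does not reach is not made up. A row lasts 1/12 s, in which the tool goes at most 41.7 mm and 7.16 degrees, less where a joint would pass 70% of its speed; a pose out of reach is approached as far as the arm can. A call is refused whole if a number of a shift passes 1 or a number of a turn 1, either way. A call with a gripper value outside its range is refused whole. "fingers" is the closure, from 0 (fully open) to 1 (shut), set as the call begins (left out, the last holds). The fingers move at their own pace and stop on an object; "newtons" is the grip in N (left out, the last holds). Time passes only in rows, so rows that do not move let the fingers close. It gives the time, the measured TCP pose, the force and the opening at its end, in the units of the state.
- manip.get_state(): the state, without advancing time (a new reading comes with each control period).
- manip.capture(name): name is "scene" or "top" or "wrist"; returns a dict with "color" (384x512x3 uint8, red, green, blue), "fx", "fy", "cx", "cy" (pixels), "cam_to_world" (4x4, takes a point from camera to world coordinates). Camera axes: x right, y up, looking along -z (the intrinsics and any distortion apply to the point x, -y, -z); pixel columns grow to the right and rows downward; lengths in m; the calibration is good to about 2 mm. A picture is of the moment at which its call begins. There is no depth.
- manip.hand_in(): hands the job in, once; it reports no verdict.
The state is a dict: "clock": time; "qpos": joint angles; "qvel": joint speeds; "joint_torque": joint torques, N m; "tool_pos": TCP position; "tool_rot": TCP orientation; "contact_force": force on the tool from outside, world axes, zero at the start; "ft_torque": the same for the moment, N m; "width": opening from 0.0 (shut) to 1.0 (fully open).
Only numpy, scipy, OpenCV 4.12 (cv2) and the standard library are available. Lean on these libraries where they do the work, as an engineer would, in place of code of your own. Each camera call takes 0.05 s, during which the arm holds its last target.

## Task

Slide the wooden tray, with the white plate lying in it, into the slotted blue dock until it is fully home against the end stop. Then lift the dark rectangular furniture foot out of its stand, carry it over the red-topped fence and finish still holding it in the gripper, upright and motionless, its tenon about a centimetre above the plate, centred over the mortise and turned to match it. The foot must never touch the fence, dock, tray or plate; leave the round metal foot, glue bottle, jar and screwdriver where they are.

Things in the scene. Friction and masses are not known exactly. Their poses are not given: they have to be found in the camera images.
- tray: Loose wooden tray, base 120 (x) x 190 (y) x 10 mm, 0.4 kg, slides on the bench. Origin: centre of its underside; +y is the leading end that enters the dock. A rim 6 mm high holds the white plate; the outer 8 mm of its long edges run under the dock's lips. An upright orange grip 56 (x) x 16 (y) mm, top 72 mm above the bench, stands at y = -80 mm.
- tray_grip (a point): Point inside the tray's orange upright grip, on its centre line, 55 mm above the tray's underside and 17 mm below the grip's top; at (0, -80, 55) mm in the tray's frame. The grip is 16 mm thick along the tray's y and 56 mm wide along its x.
- dock: Fixed blue slotted holder. Origin on the bench, where the tray's origin is when fully home (axes then agree); the tray enters along +y (to the robot's left). Slot 124 mm wide between rails from y -25 to 95 mm, flared mouth back to y -55 (185 mm wide overall there). Lips over the tray's edges: underside 16, top 22 mm above the bench. End stop face at y 95 mm, 20 mm thick, 40 mm high.
- panel: White laminated mounting plate 92 (x) x 120 (y) x 16 mm, loose in the tray's rim with about 2 mm play, its underside on the tray's base 24 mm ahead (+y) of the tray's origin. Origin: centre of its underside. Mass about 0.15 kg. One rectangular mortise goes through it; the four small dark dots are marks only.
- mortise (a point): Centre of the mortise's mouth, on the plate's top face, at (10, 15, 16) mm in the plate's frame (26 mm above the bench). Axes as the plate's. The mortise measures 32 mm along x and 22 mm along y, so it is 3 mm larger than the tenon all round.
- foot: Loose dark-wood furniture foot, upright in a light wooden stand, tenon down, about 0.08 kg. Origin: centre of the tenon's lower end, 6 mm above the bench at the start; z up. Tenon 26 (x) x 16 (y) mm, z 0..14; body 46 (x) x 32 (y) mm, z 14..80; black glide 40 x 26 mm on top to z 84. A half turn about z makes no difference.
- stand: Light wooden block 76 (x) x 62 (y) x 20 mm, fixed to the bench, holding the foot in a rectangular pocket 30 x 20 mm and 16 mm deep. Origin: centre of its underside. The other, equal stand holds the round foot; the two stands may change places.
- fence: Fixed fence between the stands and the dock, 260 mm long along its x, 18 mm thick along its y, 70 mm high, aluminium with a red top. Origin: centre of its underside.
- round_foot: Bystander: round tapered metal furniture foot, 44 mm at its widest, standing in its own stand, its top 78 mm above the bench. Origin: lower end of its tenon.
- glue: Bystander: closed white glue bottle with orange cap, 54 mm diameter, 150 mm high. Origin: centre of its underside.
- jar: Bystander: closed glass jar, 60 mm diameter, 75 mm high. Origin: centre of its underside.
- screwdriver: Bystander: yellow-handled screwdriver lying on the bench. Origin under its middle.
There are look-alikes about, which are no part of the job. Of the things like the tray, leave any that is turquoise; of the rest the smaller one is meant.

How it is judged:
On the way, in this order (a step that is already met when the one before it is completed fails the run):
1. the loaded tray is fully home in the dock (y of tray in the frame of dock above -0.006 m and x of tray in the frame of dock between -0.006 and 0.006 m and angle between the y axis of tray and the y axis of dock, either way round below 0.06 rad and height (world z) of tray below 0.006 m and z of panel in the frame of tray below 0.014 m and y of panel in the frame of tray between 0.018 and 0.03 m and linear speed of tray below 0.02 m/s), for 0.2 s.
2. the foot passes above the fence (z of foot in the frame of fence above 0.07 m and y of foot in the frame of fence between -0.04 and 0.04 m and x of foot in the frame of fence between -0.14 and 0.14 m), for 0.02 s.
At the end, for the whole second after the job is handed in: Tray home within 6 mm, in line (0.06 rad), plate in its rim. The gripper holds the foot still, upright within 0.09 rad, tenon end 3 to 20 mm above the plate, centred on the mortise within 5 mm, turned to it within 0.12 rad, touching neither plate, tray, dock nor fence (y of tray in the frame of dock above -0.006 m and x of tray in the frame of dock between -0.006 and 0.006 m and angle between the y axis of tray and the y axis of dock, either way round below 0.06 rad and height (world z) of tray below 0.006 m and z of panel in the frame of tray below 0.014 m and y of panel in the frame of tray between 0.018 and 0.03 m and horizontal distance between foot and mortise below 0.005 m and z of foot in the frame of mortise between 0.003 and 0.02 m and angle between the x axis of foot and the x axis of panel, either way round below 0.12 rad and angle between foot's own z axis and vertical below 0.09 rad and contact force between the fingers and foot above 1 N and linear speed of foot below 0.01 m/s and contact force between foot and panel below 0.1 N and contact force between foot and tray below 0.1 N and contact force between foot and dock below 0.1 N and contact force between foot and fence below 0.1 N); the arm keeps its last pose, push and grip.
It fails at once if the foot touches the plate, tray, dock or fence (contact force between foot and panel above 0.3 N or contact force between foot and tray above 0.3 N or contact force between foot and dock above 0.3 N or contact force between foot and fence above 0.3 N).
It fails at once if a bystander (round foot, glue bottle, jar, screwdriver) is moved more than 25 mm (distance of any of round_foot, glue, jar, screwdriver from where it was at the start of the episode above 0.025 m).
It also fails if it takes over 61 s, if anything falls off the work surface, if the arm or the gripper's body presses on something with over 40 N, if the wrist force passes 120 N, or if a joint passes its speed limit or range.

## Working session

There is one attempt and no reset: what is moved stays moved. The work goes in short steps, Python scripts to look and compute and a tool call to move; the robot and the scene stay as the last step left them, time stands still between calls to the robot, and variables do not carry over. Pictures are saved under pics/ and viewed, and the job is handed in when it is done.

Besides the shell and the picture viewer there is one more tool, called by a JSON object that holds its "api" and its "payload", one argument or row to a line. step_arm: Moves the arm, as the interface text tells. Its arguments: {"type":"object","properties":{"moves":{"type":"array","items":{"type":"object","properties":{"slide":{"type":"array","items":{"type":"number"}},"rot":{"type":"array","items":{"type":"number"}}}}},"fingers":{"type":"number"},"newtons":{"type":"number"}},"required":["moves"]}

```bash
mkdir -p pics; cat > h.py <<'E'
import numpy as np,cv2
from cell import manip
from scipy.spatial.transform import Rotation as R
def cap(n,f):
    c=manip.capture(n); cv2.imwrite(f'pics/{f}.png',cv2.cvtColor(c['color'],cv2.COLOR_RGB2BGR)); np.savez(f'pics/{f}.npz',**c); return c
def ld(f): return dict(np.load(f'pics/{f}.npz'))
def w(c,u,v,z):
    d=np.array([(u-c['cx'])/c['fx'],-(v-c['cy'])/c['fy'],-1.]); T=c['cam_to_world']; r=T[:3,:3]@d; o=T[:3,3]
    return o+r*(z-o[2])/r[2]
def px(c,p):
    T=c['cam_to_world']; q=T[:3,:3].T@(np.array(p)-T[:3,3]); return np.array([c['cx']-c['fx']*q[0]/q[2],c['cy']+c['fy']*q[1]/q[2]])
def crop(f,x0,y0,x1,y1,s,o):
    i=cv2.imread(f'pics/{f}.png')[y0:y1,x0:x1]; cv2.imwrite(f'pics/{o}.png',cv2.resize(i,None,fx=s,fy=s,interpolation=cv2.INTER_CUBIC))
E
python3 - <<'E'
from h import *
s=manip.get_state();print({k:np.round(v,3) for k,v in s.items()}); print(R.from_rotvec(s['tool_rot']).as_matrix().round(3))
for n in("top","scene","wrist"):
    c=cap(n,n+"0"); print(n,c['fx'],c['fy'],c['cx'],c['cy'],[k for k in c]); print(c['cam_to_world'].round(3))
E
```

```text
{'clock': np.float64(0.0), 'qpos': array([ 1.074,  0.309,  1.635, -0.   ,  1.2  , -0.07 ]), 'qvel': array([ 0.003, -0.   , -0.001,  0.001,  0.   , -0.002]), 'joint_torque': array([ 2.0000e-03, -4.1527e+01, -2.7666e+01,  0.0000e+00,  1.0000e-02,
       -0.0000e+00]), 'tool_pos': array([0.258, 0.568, 0.23 ]), 'tool_rot': array([-1.547,  0.335, -0.334]), 'contact_force': array([-0.783, -0.816,  0.051]), 'ft_torque': array([-0.   ,  0.005, -0.014]), 'width': np.float64(0.996)}
[[ 0.91  -0.001  0.414]
 [-0.414 -0.002  0.91 ]
 [-0.    -1.    -0.002]]
top 474.0527801784072 474.0527801784072 253.2498365112057 186.35116990046535 ['color', 'fx', 'fy', 'cx', 'cy', 'cam_to_world']
[[ 9.400e-02  9.750e-01 -2.000e-01  2.400e-01]
 [-9.960e-01  9.200e-02 -1.800e-02 -1.400e-02]
 [ 1.000e-03  2.010e-01  9.800e-01  1.345e+00]
 [ 0.000e+00  0.000e+00  0.000e+00  1.000e+00]]
scene 489.1187616409438 489.1187616409438 254.51297654213298 192.73145919792483 ['color', 'fx', 'fy', 'cx', 'cy', 'cam_to_world']
[[ 0.038 -0.558  0.829  1.733]
 [ 0.999  0.035 -0.022 -0.023]
 [-0.017  0.829  0.559  0.9  ]
 [ 0.     0.     0.     1.   ]]
wrist 289.7043081427792 289.7043081427792 251.13866809020783 193.3505080740283 ['color', 'fx', 'fy', 'cx', 'cy', 'cam_to_world']
[[ 0.412 -0.861 -0.299  0.18 ]
 [ 0.911  0.389  0.138  0.602]
 [-0.002 -0.329  0.944  0.372]
 [ 0.     0.     0.     1.   ]]
```

View pics/top0.png

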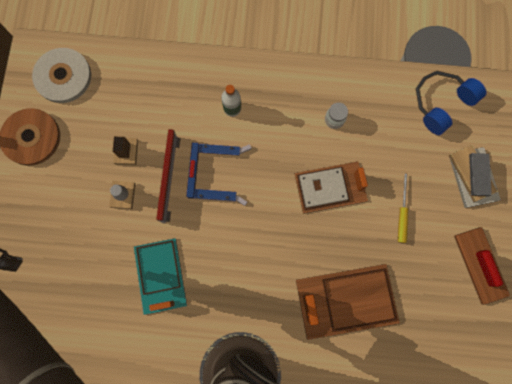

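View pics/scene0.png

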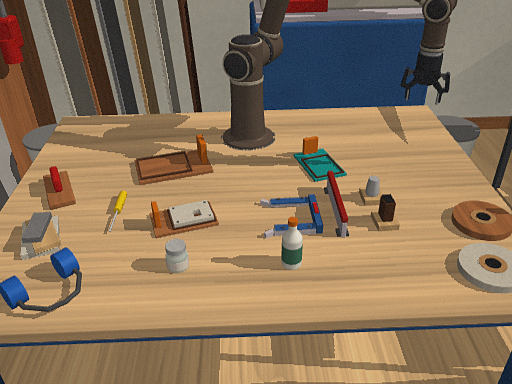

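View pics/wrist0.png

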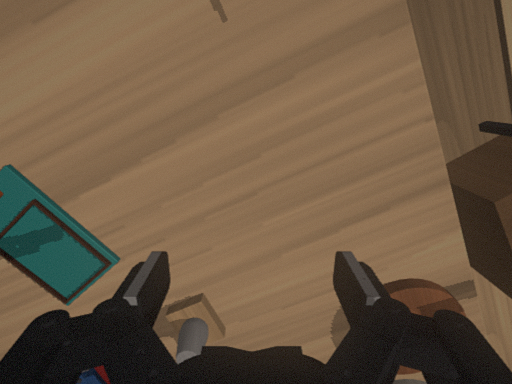

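Candidates for the tray (top view): turquoise at (160,275), a large brown tray at (348,300) and a small brown tray with a white plate at (332,187), which is the one meant. Feet: dark rectangular at (122,147), which is the target, and round metal at (119,190). I'll check these in close crops.

```bash
python3 - <<'E'
from h import *
crop('top0',285,150,385,225,8,'ctray'); crop('top0',100,120,260,230,5,'cdock')
crop('scene0',140,190,230,245,8,'cstray'); crop('scene0',250,165,410,245,5,'csdock')
E
```

```text
(no output)
```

View pics/ctray.png

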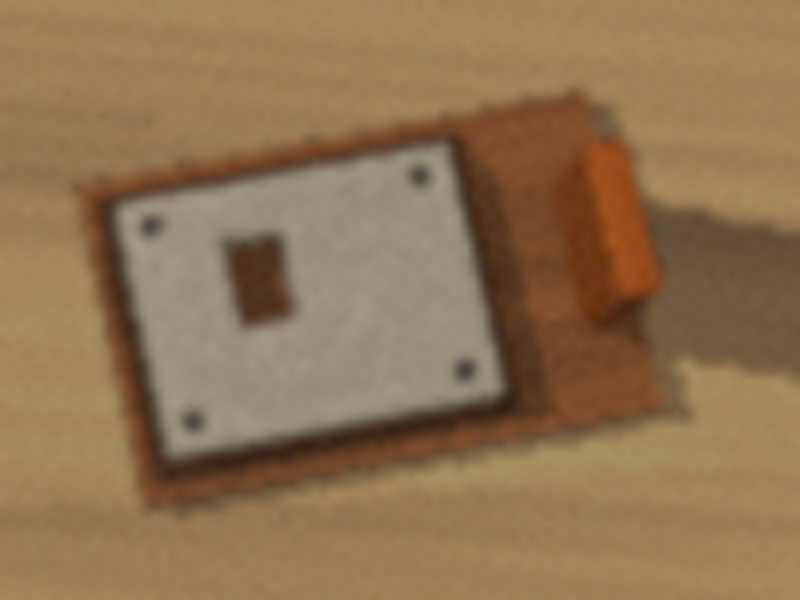

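View pics/cdock.png

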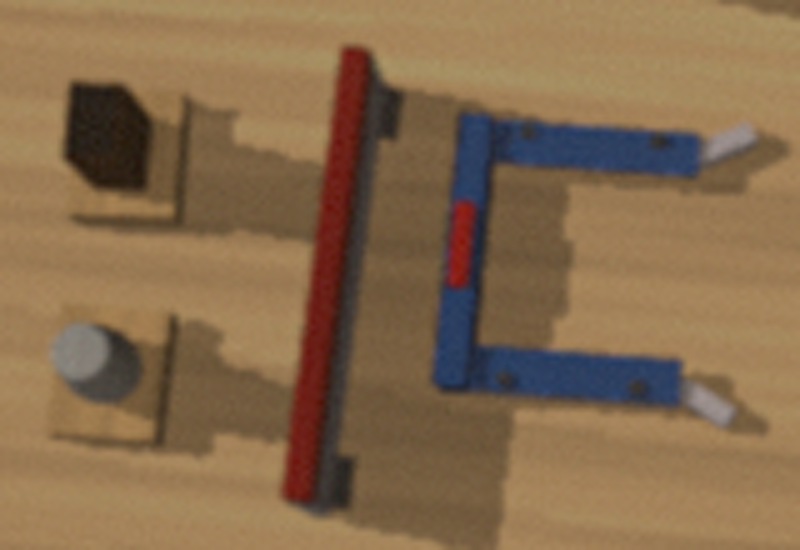

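View pics/csdock.png

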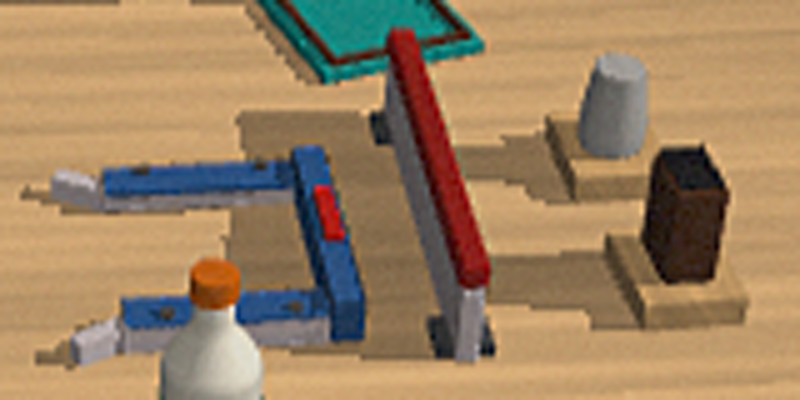

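View pics/cstray.png

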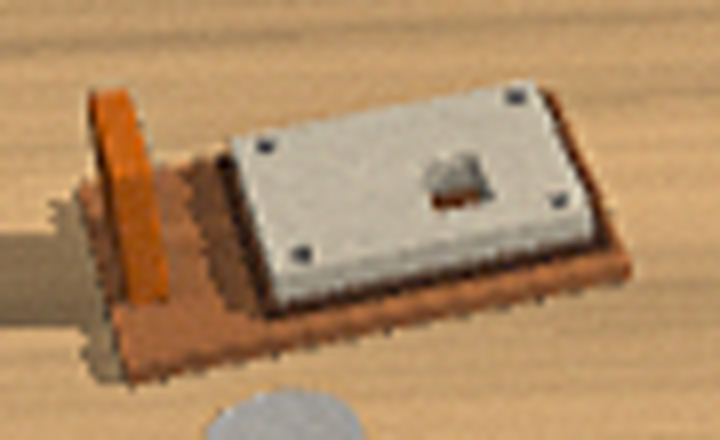

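```bash
cat >> h.py <<'E'
from scipy.optimize import least_squares
def fit(obs,p0,npar=0):
    """obs: list of (cam,(u,v),fn(extra)->xyz local). pose x,y,yaw + extras"""
    def P(p,l):
        c,s=np.cos(p[2]),np.sin(p[2]); return [p[0]+c*l[0]-s*l[1],p[1]+s*l[0]+c*l[1],l[2]]
    def f(p): return np.concatenate([px(c,P(p,l(p[3:]) if callable(l) else l))-np.array(uv) for c,uv,l in obs])
    r=least_squares(f,p0,loss='soft_l1'); return r.x,f(r.x).reshape(-1,2)
def cr(x0,y0,s,pts): return [(x0+(a+.5)/s-.5,y0+(b+.5)/s-.5) for a,b in pts]
E
cat > m.py <<'E'
from h import *
np.set_printoptions(suppress=True,precision=4)
t=ld('top0'); s=ld('scene0')
def show(n,r): print(n,r[0]); print(np.round(r[1],1).tolist())
sq=lambda a,b,z:[(a,b,z),(a,-b,z),(-a,-b,z),(-a,b,z)]
c0=w(t,332,187,.01)
T=cr(285,150,8,[(85,190),(580,95),(665,405),(148,503)]); G=cr(285,150,8,[(585,148),(622,142),(660,285),(613,302)])
Pl=cr(285,150,8,[(112,203),(452,138),(508,398),(165,462)])
g=[(28,-72,.072),(28,-88,.072),(-28,-88,.072),(-28,-72,.072)]; g=[(a/1e3,b/1e3,z) for a,b,z in g]
show('tray',fit([(t,u,l) for u,l in zip(T,sq(.06,.095,.01))],[c0[0],c0[1],0]))
show('grip',fit([(t,u,l) for u,l in zip(G,g)],[c0[0],c0[1],0]))
show('plate',fit([(t,u,l) for u,l in zip(Pl,sq(.046,.06,.026))],[c0[0],c0[1],0]))
Ts=cr(140,190,8,[(130,382),(628,275)]);Ps=cr(140,190,8,[(232,140),(535,85),(592,240),(275,303)])
show('tray_s',fit([(s,u,l) for u,l in zip(Ts,[(.06,-.095,.01),(.06,.095,.01)])],[c0[0],c0[1],0]))
show('plate_s',fit([(s,u,l) for u,l in zip(Ps,[(-.046,-.06,.026),(-.046,.06,.026),(.046,.06,.026),(.046,-.06,.026)])],[c0[0],c0[1],0]))
d0=w(t,215,172,.02)
D=cr(100,120,5,[(697,175),(680,362),(697,135),(680,405),(462,115),(492,118),(468,388),(435,385)])
L=[lambda e:(e[0],-.025,.022),lambda e:(-e[0],-.025,.022),lambda e:(e[1],-.025,.022),lambda e:(-e[1],-.025,.022),
 lambda e:(e[2],.115,.04),lambda e:(e[2],.095,.04),lambda e:(-e[2],.095,.04),lambda e:(-e[2],.115,.04)]
show('dock',fit([(t,u,l) for u,l in zip(D,L)],[d0[0],d0[1],0,.055,.075,.07]))
f0=w(t,167,175,.07)
F=cr(100,120,5,[(342,48),(370,50),(312,500),(283,498)])
show('fence',fit([(t,u,l) for u,l in zip(F,[(.13,.009,.07),(.13,-.009,.07),(-.13,-.009,.07),(-.13,.009,.07)])],[f0[0],f0[1],0]))
s0=w(t,124,150,.02)
S=cr(100,120,5,[(185,95),(182,220),(70,218)])
show('stand',fit([(t,u,l) for u,l in zip(S,[(.038,-.031,.02),(-.038,-.031,.02),(-.038,.031,.02)])],[s0[0],s0[1],0]))
Ss=cr(250,165,5,[(610,235),(643,302),(743,293)])
show('stand_s',fit([(s,u,l) for u,l in zip(Ss,[(-.038,-.031,.02),(.038,-.031,.02),(.038,.031,.02)])],[s0[0],s0[1],0]))
E
python3 m.py
```

```text
tray [ 0.5333 -0.2109  0.2881]
[[-1.1, -0.4], [0.9, -0.8], [0.2, 0.3], [-0.1, 0.8]]
grip [ 0.5337 -0.2087  0.2663]
[[-0.7, -0.3], [0.3, -0.5], [0.0, 1.1], [0.2, -0.0]]
plate [ 0.5266 -0.1873  0.2753]
[[0.7, 0.3], [-0.7, 1.0], [-0.7, -0.3], [0.6, -0.8]]
tray_s [ 0.5414 -0.2087  0.2891]
[[-0.7, 0.2], [0.7, -0.3]]
plate_s [ 0.5371 -0.1849  0.2673]
[[-0.1, 1.7], [0.3, 1.3], [0.1, -1.3], [-0.4, -1.1]]
dock [0.5434 0.0832 0.0369 0.0551 0.0795 0.0788]
[[0.1, 0.2], [1.1, 0.3], [0.6, 0.1], [0.5, 0.1], [-1.3, -0.1], [-0.4, -0.3], [-0.1, -0.3], [-0.6, -0.1]]
fence [0.5143 0.2557 0.0055]
[[-0.3, -0.8], [0.4, -0.7], [0.3, 0.8], [-0.5, 0.6]]
stand [0.581  0.3894 0.0897]
[[0.2, -0.3], [-0.6, -0.0], [0.3, 0.3]]
stand_s [0.5809 0.3939 0.037 ]
[[-0.6, -1.7], [-0.1, 0.2], [0.8, 0.7]]
```

Both cameras agree on the tray (0.535,-0.21, yaw about 0.28) to within 8 mm. I'll refine that with the wrist camera up close. First I turn the tool to match the tray.

{"api": "step_arm", "payload": {
  "moves": [
    {"slide": [0,0,-0.9],"rot": [0,-1,0]},
    {"slide": [0,0,-0.9],"rot": [0,-1,0]},
    {"slide": [0,0,-0.9],"rot": [0,-1,0]},
    {"slide": [0,0,-0.9],"rot": [0,-1,0]},
    {"slide": [0,0,-0.9],"rot": [0,-1,0]}
  ],
  "fingers": 0,
  "newtons": 60
}}

```text
clock: 0.57
tool_pos: [0.2136, 0.3944, 0.2253]
tool_rot: [-1.573, -0.023, 0.028]
contact_force: [0.6, -0.1, 0.4]
width: 1.004
```

{"api": "step_arm", "payload": {
  "moves": [
    {"slide": [0,0,-0.9],"rot": [0,-1,0]},
    {"slide": [0,0,-0.9],"rot": [0,-1,0]},
    {"slide": [0,0,-0.9],"rot": [0,-1,0]},
    {"slide": [0,0,-0.9]},
    {"slide": [0,0,-0.9]}
  ]
}}

```text
validation failed for argument at $.mo...
```

{"api": "step_arm", "payload": {
  "moves": [
    {"slide": [0.4,0,-0.9],"rot": [0,-1,0]},
    {"slide": [0.4,0,-0.9],"rot": [0,-1,0]},
    {"slide": [0.4,0,-0.9],"rot": [0,-1,0]},
    {"slide": [0.4,0,-0.9],"rot": [0,0,0]},
    {"slide": [0.4,0,-0.9],"rot": [0,0,0]}
  ]
}}

```text
clock: 0.98
tool_pos: [0.3203, 0.2272, 0.2231]
tool_rot: [-1.561, -0.243, 0.255]
contact_force: [0.7, 0.2, -0.0]
width: 0.999
```

```bash
cat >> h.py <<'E'
def go(x,y,z,yaw=None):
    s=manip.get_state(); M=R.from_rotvec(s['tool_rot']).as_matrix(); d=np.array([x,y,z])-s['tool_pos']
    ya=np.arctan2(M[1,0],M[0,0]); print('clk %.2f'%s['clock'],'pos',s['tool_pos'].round(4),'yaw %.4f'%ya,'w %.3f'%s['width'],'F',s['contact_force'].round(1))
    print('tooly',M[:,1].round(3),'slide units',(M.T@d/.04).round(2),'rows',np.linalg.norm(d)/.0417)
    if yaw is not None: print('rot y units %.2f'%(-np.degrees(yaw-ya)/5), 'level rotvec',)
E
python3 - <<'E'
from h import *
go(.5,-.28,.22,.28); print(manip.get_state()['qpos'])
E
```

```text
clk 0.98 pos [0.3203 0.2272 0.2231] yaw 0.3172 w 0.999 F [ 0.7  0.2 -0. ]
tooly [-0.007 -0.005 -1.   ] slide units [  0.31   0.12 -13.45] rows 12.90309389384928
rot y units 0.43 level rotvec
[ 5.06981172e-01 -1.48916228e-01  2.14500878e+00 -1.52365794e-03
  1.15394432e+00 -1.38036535e+00]
```

{"api": "step_arm", "payload": {
  "moves": [
    {"slide": [0,0,-1],"rot": [0,0.4,0]},
    {"slide": [0,0,-1],"rot": [0,0,0]},
    {"slide": [0,0,-1],"rot": [0,0,0]},
    {"slide": [0,0,-1],"rot": [0,0,0]},
    {"slide": [0,0,-1],"rot": [0,0,0]}
  ]
}}

```text
clock: 1.4
tool_pos: [0.3808, 0.0277, 0.2249]
tool_rot: [-1.563, -0.222, 0.222]
contact_force: [1.1, 0.4, 0.1]
width: 1.002
```

{"api": "step_arm", "payload": {
  "moves": [
    {"slide": [0,0,-1],"rot": [0,0,0]},
    {"slide": [0,0,-1],"rot": [0,0,0]},
    {"slide": [0,0,-1],"rot": [0,0,0]},
    {"slide": [0,0,-1],"rot": [0,0,0]},
    {"slide": [0,0,-1],"rot": [0,0,0]}
  ]
}}

```text
clock: 1.82
tool_pos: [0.4353, -0.1735, 0.2257]
tool_rot: [-1.563, -0.221, 0.218]
contact_force: [0.4, -0.0, 0.2]
width: 1.003
```

```bash
python3 - <<'E'
from h import *
go(.54,-.27,.2,.28); print(manip.get_state()['qpos'])
cap('wrist','wrist1')
E
```

```text
clk 1.82 pos [ 0.4353 -0.1735  0.2257] yaw 0.2795 w 1.003 F [ 0.4 -0.   0.2]
tooly [ 0.003 -0.003 -1.   ] slide units [ 1.85  0.66 -3.04] rows 3.4706674462224227
rot y units -0.01 level rotvec
[-4.71399320e-01  4.87211684e-03  1.99700265e+00 -1.37378504e-03
  1.13594935e+00 -2.32110168e+00]
```

View pics/wrist1.png

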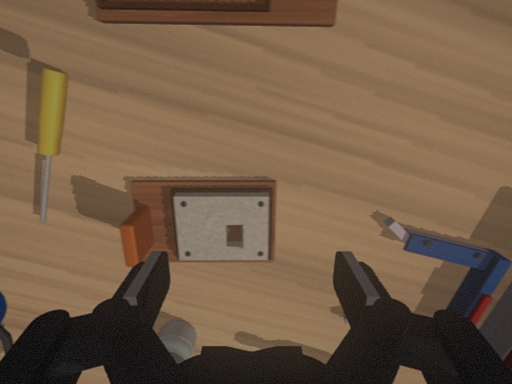

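```bash
python3 - <<'E'
from h import *
crop('wrist1',115,170,285,275,4.7,'cw1')
crop('wrist1',340,200,512,330,4.6,'cw1d')
E
```

```text
(no output)
```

View pics/cw1.png

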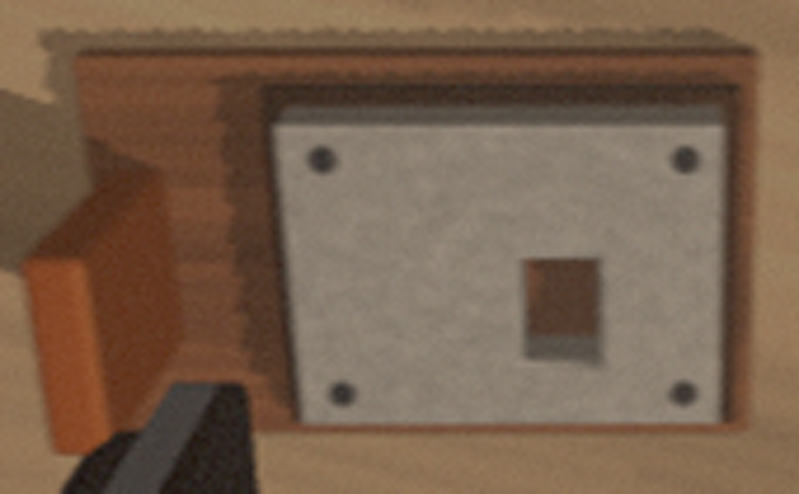

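View pics/cw1d.png

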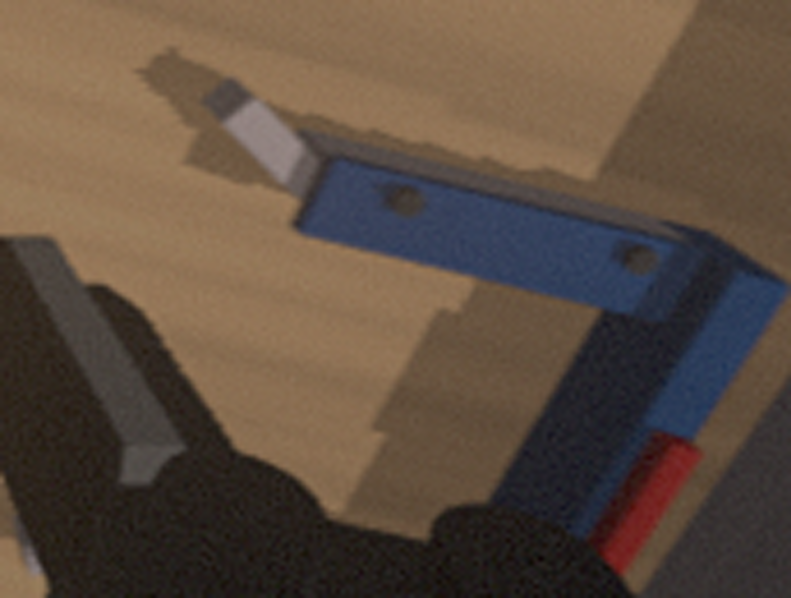

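```bash
cat > m1.py <<'E'
from h import *
np.set_printoptions(suppress=True,precision=4)
def show(n,r): print(n,r[0]); print(np.round(r[1],1).tolist())
t=ld('wrist1'); p0=[.54,-.21,.28]
C=lambda P:cr(115,170,4.7,P)
a=list(zip(C([(78,57),(757,53),(745,428)]),[(-.06,-.095,.01),(-.06,.095,.01),(.06,.095,.01)]))
b=list(zip(C([(275,123),(727,123),(720,422),(302,423)]),[(-.046,-.036,.026),(-.046,.084,.026),(.046,.084,.026),(.046,-.036,.026)]))
g=list(zip(C([(28,260),(92,258),(55,452),(108,443)]),[(-.028,-.088,.072),(-.028,-.072,.072),(.028,-.088,.072),(.028,-.072,.072)]))
for n,o in(('tray',a),('plate',b),('grip',g),('all',a+b+g)): show(n,fit([(t,u,l) for u,l in o],p0))
D=cr(340,200,4.6,[(325,157),(297,225),(660,318),(787,287),(683,235)])
L=[lambda e:(-e[1],-.025,.022),lambda e:(-e[0],-.025,.022),lambda e:(-e[0],.095,.022),lambda e:(-e[2],.115,.04),lambda e:(-e[2],.095,.04)]
show('dock',fit([(t,u,l) for u,l in zip(D,L)],[.543,.083,.037,.055,.079,.079]))
E
python3 m1.py
```

```text
tray [ 0.5316 -0.2131  0.2871]
[[-2.3, -0.3], [0.3, -0.1], [1.0, 0.8]]
plate [ 0.5317 -0.2121  0.2821]
[[0.2, -0.0], [-0.4, 0.0], [-0.2, 0.1], [0.5, -0.2]]
grip [ 0.5334 -0.2102  0.2417]
[[-0.4, -1.4], [0.3, -0.5], [-1.0, 0.5], [1.3, 2.9]]
all [ 0.5313 -0.2118  0.2814]
[[-1.0, -0.7], [1.6, 0.3], [1.7, 1.1], [0.5, -0.3], [-0.1, -0.2], [0.0, -0.0], [0.7, -0.4], [-2.2, -0.7], [-1.6, -0.2], [-0.8, 1.2], [1.3, 3.2]]
dock [0.5425 0.0783 0.0274 0.0558 0.0792 0.0821]
[[-0.8, -0.3], [-2.1, -0.1], [-0.7, -1.0], [6.2, 0.3], [15.0, 8.2]]
```

```bash
python3 - <<'E'
from h import *
go(.554,-.289,.13,.283)
t=ld('top0'); print(w(t,338,108,.075),w(t,404,210,.02),w(t,231,92,.15))
E
```

```text
clk 1.87 pos [ 0.4381 -0.1809  0.2266] yaw 0.2769 w 1.001 F [ 2.9 -6.2  1. ]
tooly [ 0.007 -0.011 -1.   ] slide units [ 2.04  2.47 -3.36] rows 4.451129288300255
rot y units -0.07 level rotvec
[ 0.74791458 -0.20787771  0.075     ] [ 0.48322203 -0.41959751  0.02      ] [0.73628424 0.09207052 0.15      ]
```

{"api": "step_arm", "payload": {
  "moves": [
    {"slide": [0.5,0.2,-0.8],"rot": [0,0,0]},
    {"slide": [0.5,0.5,-0.8],"rot": [0,0,0]},
    {"slide": [0.5,0.5,-0.8],"rot": [0,0,0]},
    {"slide": [0.5,0.7,-0.7],"rot": [0,0,0]},
    {"slide": [0,0.3,0],"rot": [0,0,0]}
  ],
  "fingers": 0.3
}}

```text
clock: 2.28
tool_pos: [0.5455, -0.2817, 0.1432]
tool_rot: [-1.577, -0.218, 0.202]
contact_force: [-0.5, -0.1, -0.2]
width: 0.7
```

```bash
python3 - <<'E'
from h import *
c=cap('wrist','wrist2'); cap('scene','scene2')
go(.554,-.289,.036,.283)
E
```

```text
clk 2.38 pos [ 0.5411 -0.2778  0.1432] yaw 0.2679 w 0.699 F [-1.1  0.5 -0. ]
tooly [ 0.006 -0.01  -1.   ] slide units [ 0.23  2.68 -0.32] rows 2.6025503842912494
rot y units -0.17 level rotvec
```

View pics/wrist2.png

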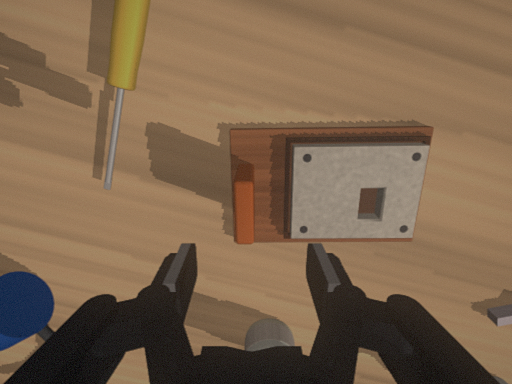

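```bash
python3 - <<'E'
from h import *
crop('wrist2',225,115,440,255,3.7,'cw2')
c=ld('wrist2');x,y,a=.5315,-.2122,.283
i=cv2.imread('pics/wrist2.png')
for l in [(-.06,-.095,.01),(-.06,.095,.01),(.06,.095,.01),(-.046,-.036,.026),(-.046,.084,.026),(.046,.084,.026),(.046,-.036,.026),(-.028,-.088,.072),(-.028,-.072,.072),(.028,-.088,.072),(.028,-.072,.072)]:
    p=px(c,[x+np.cos(a)*l[0]-np.sin(a)*l[1],y+np.sin(a)*l[0]+np.cos(a)*l[1],l[2]]); cv2.drawMarker(i,tuple(np.round(p).astype(int)),(0,255,0),0,5); 
cv2.imwrite('pics/ov2.png',cv2.resize(i[100:270,210:450],None,fx=3.3,fy=3.3,interpolation=cv2.INTER_CUBIC))
E
```

```text
(no output)
```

View pics/ov2.png

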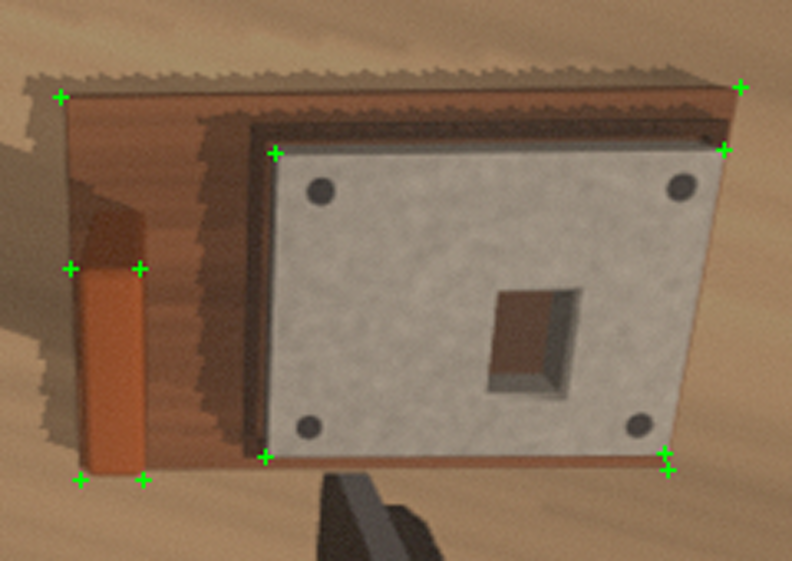

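{"api": "step_arm", "payload": {
  "moves": [
    {"slide": [0.23,0.3,-0.25],"rot": [0,-0.17,0]},
    {"slide": [0,0.8,0],"rot": [0,0,0]},
    {"slide": [0,0.8,0],"rot": [0,0,0]},
    {"slide": [0,0.5,0],"rot": [0,0,0]},
    {"slide": [0,0.1,0],"rot": [0,0,0]}
  ]
}}

```text
clock: 2.8
tool_pos: [0.5548, -0.2833, 0.0495]
tool_rot: [-1.575, -0.234, 0.216]
contact_force: [-0.7, 0.5, -1.1]
width: 0.699
```

```bash
python3 - <<'E'
from h import *
go(.554,-.289,.037,.283)
E
```

```text
clk 2.80 pos [ 0.5548 -0.2833  0.0495] yaw 0.2862 w 0.699 F [-0.7  0.5 -1.1]
tooly [ 0.013 -0.014 -1.   ] slide units [-0.06  0.31 -0.13] rows 0.3298629271011985
rot y units 0.04 level rotvec
```

```bash
cat >> h.py <<'E'
_go=go
def go(x,y,z,yaw=None):
    _go(x,y,z,yaw); M=R.from_rotvec(manip.get_state()['tool_rot']).as_matrix(); d=M.T@[0,0,-1]
    print('level rot units',(np.degrees(np.cross([0,1,0],d))/5).round(2))
E
python3 - <<'E'
from h import *
go(.554,-.289,.037,.283)
E
```

```text
clk 2.80 pos [ 0.5548 -0.2833  0.0495] yaw 0.2862 w 0.699 F [-0.7  0.5 -1.1]
tooly [ 0.013 -0.014 -1.   ] slide units [-0.06  0.31 -0.13] rows 0.3298629271011985
rot y units 0.04 level rotvec
level rot units [ 0.19 -0.    0.1 ]
```

{"api": "step_arm", "payload": {
  "moves": [
    {"slide": [-0.05,0.3,-0.13],"rot": [0.19,0,0.1]},
    {"slide": [0,0,0],"rot": [0,0,0]},
    {"slide": [0,0,0],"rot": [0,0,0]}
  ]
}}

```text
clock: 3.05
tool_pos: [0.5533, -0.2859, 0.041]
tool_rot: [-1.558, -0.226, 0.227]
contact_force: [0.3, -0.3, 1.0]
width: 0.7
```

{"api": "step_arm", "payload": {
  "moves": [
    {"slide": [0,0,0],"rot": [0,0,0]},
    {"slide": [0,0,0],"rot": [0,0,0]},
    {"slide": [0,0,0],"rot": [0,0,0]},
    {"slide": [0,0,0],"rot": [0,0,0]},
    {"slide": [0,0,0],"rot": [0,0,0]}
  ],
  "fingers": 1,
  "newtons": 60
}}

```text
clock: 3.47
tool_pos: [0.556, -0.2858, 0.0485]
tool_rot: [-1.564, -0.232, 0.221]
contact_force: [-0.1, 0.3, -4.4]
width: 0.175
```

```bash
python3 - <<'E'
from h import *
go(.554,-.289,.037,.283); cap('wrist','wrist3')
E
```

```text
clk 3.47 pos [ 0.556  -0.2858  0.0485] yaw 0.2889 w 0.175 F [-0.1  0.3 -4.4]
tooly [ 0.008 -0.004 -1.   ] slide units [-0.07  0.29 -0.06] rows 0.2906119778851126
rot y units 0.07 level rotvec
level rot units [ 0.07 -0.    0.07]
```

View pics/wrist3.png

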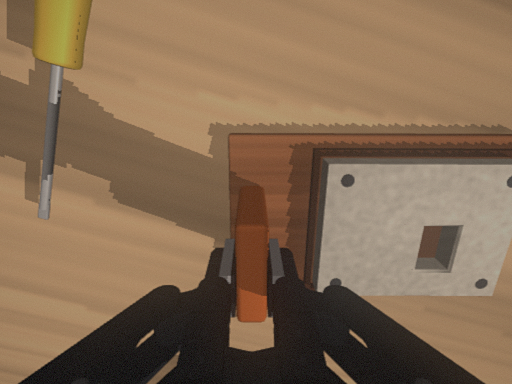

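{"api": "step_arm", "payload": {
  "moves": [
    {"slide": [0,0.1,0],"rot": [0,0,0]},
    {"slide": [0,0.05,0],"rot": [0,0,0]},
    {"slide": [0,0,0],"rot": [0,0,0]}
  ]
}}

```text
clock: 3.77
tool_pos: [0.5562, -0.2859, 0.0482]
tool_rot: [-1.562, -0.231, 0.223]
contact_force: [0.5, 0.2, -4.2]
width: 0.172
```

```bash
python3 - <<'E'
from h import *
x,y,a=.543,.083,.037
for d in(.17,.13,.08,.0):
  yy=-d-.08; print(d); go(x-np.sin(a)*yy,y+np.cos(a)*yy,.045,a)
cap('scene','scene3')
crop('scene3',120,150,320,290,4,'cs3')
E
```

```text
0.17
clk 3.77 pos [ 0.5562 -0.2859  0.0482] yaw 0.2894 w 0.172 F [ 0.5  0.2 -4.2]
tooly [ 0.005 -0.003 -1.   ] slide units [0.75 0.07 2.88] rows 2.8579991128362363
rot y units 2.89 level rotvec
level rot units [ 0.05 -0.    0.05]
0.13
clk 3.77 pos [ 0.5562 -0.2859  0.0482] yaw 0.2894 w 0.172 F [ 0.5  0.2 -4.2]
tooly [ 0.005 -0.003 -1.   ] slide units [1.   0.07 3.85] rows 3.8169643050950324
rot y units 2.89 level rotvec
level rot units [ 0.05 -0.    0.05]
0.08
clk 3.77 pos [ 0.5562 -0.2859  0.0482] yaw 0.2894 w 0.172 F [ 0.5  0.2 -4.2]
tooly [ 0.005 -0.003 -1.   ] slide units [1.32 0.07 5.06] rows 5.015814614741319
rot y units 2.89 level rotvec
level rot units [ 0.05 -0.    0.05]
0.0
clk 3.77 pos [ 0.5562 -0.2859  0.0482] yaw 0.2894 w 0.172 F [ 0.5  0.2 -4.2]
tooly [ 0.005 -0.003 -1.   ] slide units [1.82 0.06 7.  ] rows 6.9341121052155845
rot y units 2.89 level rotvec
level rot units [ 0.05 -0.    0.05]
```

View pics/cs3.png

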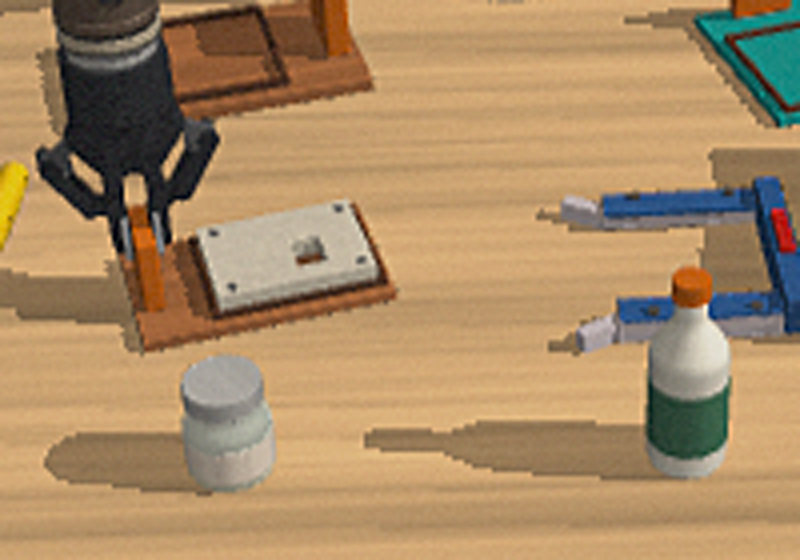

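{"api": "step_arm", "payload": {
  "moves": [
    {"slide": [0,0.25,0],"rot": [0,0,0]}
  ]
}}

```text
clock: 3.9
tool_pos: [0.5566, -0.2864, 0.0474]
tool_rot: [-1.56, -0.228, 0.227]
contact_force: [-34.3, 18.6, 107.9]
width: 0.172
```

{"api": "step_arm", "payload": {
  "moves": [
    {"slide": [0,0.25,0],"rot": [0,0,0]}
  ]
}}

```text
clock: 3.98
tool_pos: [0.5565, -0.2864, 0.0476]
tool_rot: [-1.556, -0.225, 0.231]
contact_force: [-21.9, 12.0, 57.4]
width: 0.179
```

{"api": "step_arm", "payload": {
  "moves": [
    {"slide": [0,0,0],"rot": [0,0,0]},
    {"slide": [0,0,0],"rot": [0,0,0]}
  ]
}}

```text
clock: 4.15
tool_pos: [0.5585, -0.2879, 0.0531]
tool_rot: [-1.561, -0.229, 0.228]
contact_force: [-0.6, -0.8, -5.9]
width: 0.178
```

```bash
python3 - <<'E'
from h import *
x,y,a=.543,.083,.037
yy=-.17-.08; go(x-np.sin(a)*yy,y+np.cos(a)*yy,.048,a)
E
```

```text
clk 4.15 pos [ 0.5585 -0.2879  0.0531] yaw 0.2910 w 0.178 F [-0.6 -0.8 -5.9]
tooly [ 0.001 -0.002 -1.   ] slide units [0.72 0.12 2.94] rows 2.9097237115998364
rot y units 2.91 level rotvec
level rot units [ 0.02 -0.    0.  ]
```

{"api": "step_arm", "payload": {
  "moves": [
    {"slide": [0.12,0.05,0.4],"rot": [0,0.5,0]},
    {"slide": [0.12,0,0.5],"rot": [0,0.6,0]},
    {"slide": [0.12,0,0.5],"rot": [0,0.6,0]},
    {"slide": [0.12,0,0.4],"rot": [0,0.6,0]},
    {"slide": [0,0,0.2],"rot": [0,0.3,0]}
  ]
}}

```text
clock: 4.57
tool_pos: [0.5615, -0.2113, 0.0477]
tool_rot: [-1.585, -0.046, 0.041]
contact_force: [-1.4, -6.8, 6.3]
width: 0.17
```

```bash
python3 - <<'E'
from h import *
x,y,a=.543,.083,.037
yy=-.17-.08; go(x-np.sin(a)*yy,y+np.cos(a)*yy,.05,a)
E
```

```text
clk 4.57 pos [ 0.5615 -0.2113  0.0477] yaw 0.0552 w 0.170 F [-1.4 -6.8  6.3]
tooly [ 0.004 -0.014 -1.   ] slide units [-0.17 -0.07  1.12] rows 1.0916620235832661
rot y units 0.21 level rotvec
level rot units [ 0.17 -0.    0.04]
```

{"api": "step_arm", "payload": {
  "moves": [
    {"slide": [-0.1,0,0.4],"rot": [0.15,0.2,0]},
    {"slide": [-0.07,0,0.4],"rot": [0,0,0]},
    {"slide": [0,0,0.2],"rot": [0,0,0]},
    {"slide": [0,0,0],"rot": [0,0,0]}
  ]
}}

```text
clock: 4.9
tool_pos: [0.5563, -0.1737, 0.0477]
tool_rot: [-1.58, -0.039, 0.023]
contact_force: [-0.3, -0.0, 3.9]
width: 0.171
```

```bash
python3 - <<'E'
from h import *
x,y,a=.543,.083,.037
yy=-.17-.08; go(x-np.sin(a)*yy,y+np.cos(a)*yy,.05,a)
cap('top','top4');cap('scene','scene4');cap('wrist','wrist4')
crop('top4',180,120,340,230,5,'ct4')
E
```

```text
clk 4.90 pos [ 0.5563 -0.1737  0.0477] yaw 0.0392 w 0.171 F [-0.3 -0.   3.9]
tooly [ 0.011 -0.009 -1.   ] slide units [-0.09 -0.06  0.17] rows 0.19818601782293874
rot y units 0.03 level rotvec
level rot units [ 0.11 -0.    0.12]
```

View pics/ct4.png

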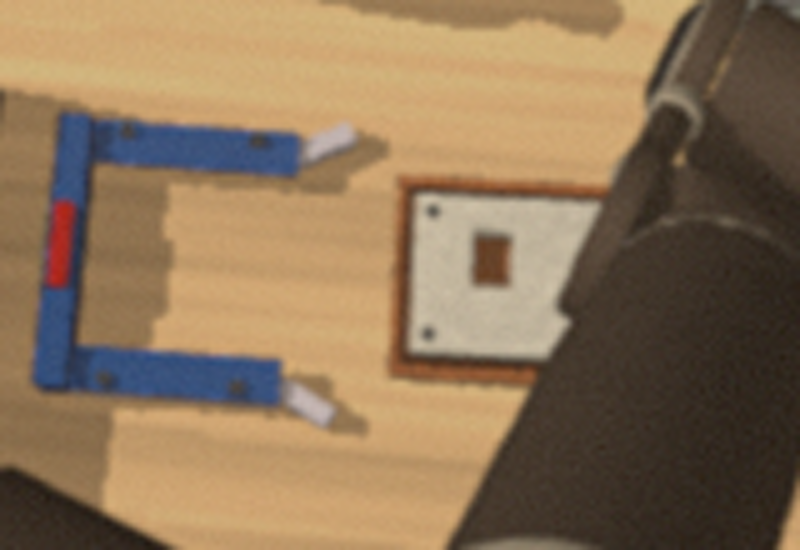

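View pics/wrist4.png

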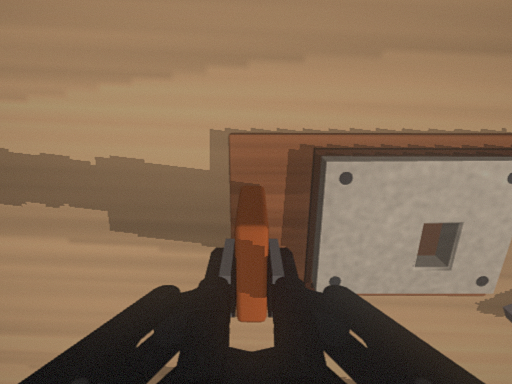

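```bash
python3 - <<'E'
from h import *
np.set_printoptions(suppress=True,precision=4)
t=ld('top4')
D=cr(180,120,5,[(298,175),(280,361),(298,136),(280,404),(62,114),(92,118),(68,387),(35,386)])
L=[lambda e:(e[0],-.025,.022),lambda e:(-e[0],-.025,.022),lambda e:(e[1],-.025,.022),lambda e:(-e[1],-.025,.022),
 lambda e:(e[2],.115,.04),lambda e:(e[2],.095,.04),lambda e:(-e[2],.095,.04),lambda e:(-e[2],.115,.04)]
r=fit([(t,u,l) for u,l in zip(D,L)],[.543,.083,0.037,.055,.075,.07]);print(r[0])
x,y,a=r[0][:3]
P=np.array([w(t,*u,.01) for u in cr(180,120,5,[(401,180),(391,376)])]); Q=np.array([w(t,*u,.026) for u in cr(180,120,5,[(414,191),(408,355)])])
Rm=np.array([[np.cos(a),np.sin(a)],[-np.sin(a),np.cos(a)]])
for q in(P,Q):
  l=(q[:,:2]-[x,y])@Rm.T; d=q[1]-q[0]; print(l, l.mean(0),np.linalg.norm(d),'yaw',np.arctan2(-d[1],-d[0]))
E
```

```text
[0.5435 0.083  0.0359 0.0549 0.079  0.0789]
[[ 0.0595 -0.0846]
 [-0.0568 -0.0853]] [ 0.0014 -0.0849] 0.11634092089452022 yaw 0.041843466324924423
[[ 0.049  -0.0924]
 [-0.0472 -0.0942]] [ 0.0009 -0.0933] 0.09620554026641195 yaw 0.054632621695196885
```

{"api": "step_arm", "payload": {
  "moves": [
    {"slide": [-0.02,0,0.3],"rot": [0,0.03,0]},
    {"slide": [0,0,0.4],"rot": [0,0.03,0]},
    {"slide": [0,0,0.4],"rot": [0,0,0]},
    {"slide": [0,0,0.4],"rot": [0,0,0]},
    {"slide": [0,0,0.2],"rot": [0,0,0]}
  ]
}}

```text
clock: 5.47
tool_pos: [0.5558, -0.1149, 0.0485]
tool_rot: [-1.593, -0.04, 0.018]
contact_force: [-6.4, -25.3, 11.9]
width: 0.174
```

```bash
python3 - <<'E'
from h import *
x,y,a=.5435,.083,.036
yy=-.08; go(x-np.sin(a)*yy,y+np.cos(a)*yy,.048,a)
cap('top','top5')
crop('top5',180,120,340,230,5,'ct5')
E
```

```text
clk 5.47 pos [ 0.5558 -0.1149  0.0485] yaw 0.0367 w 0.174 F [ -6.4 -25.3  11.9]
tooly [ 0.014 -0.023 -1.   ] slide units [-0.13 -0.06  2.96] rows 2.8380702206228645
rot y units 0.01 level rotvec
level rot units [ 0.26 -0.    0.15]
```

View pics/ct5.png

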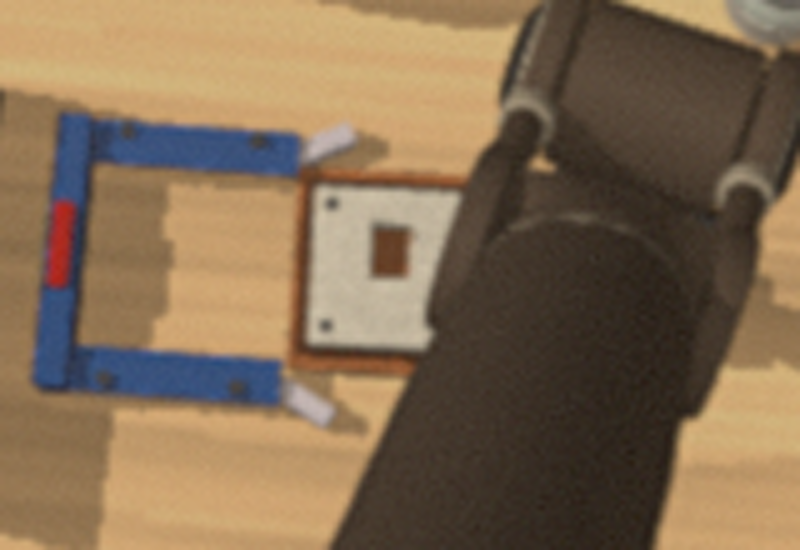

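{"api": "step_arm", "payload": {
  "moves": [
    {"slide": [0,-0.04,0.05],"rot": [0,0,0]}
  ]
}}

```text
clock: 5.6
tool_pos: [0.5551, -0.1144, 0.0502]
tool_rot: [-1.596, -0.039, 0.02]
contact_force: [-0.4, -3.3, 1.6]
width: 0.171
```

```bash
python3 - <<'E'
from h import *
x,y,a=.5435,.083,.036
yy=-.08; go(x-np.sin(a)*yy,y+np.cos(a)*yy,.048,a)
cap('wrist','wrist5');cap('scene','scene5')
crop('scene5',140,150,340,290,4,'cs5')
E
```

```text
clk 5.60 pos [ 0.5551 -0.1144  0.0502] yaw 0.0378 w 0.171 F [-0.4 -3.3  1.6]
tooly [ 0.012 -0.025 -1.   ] slide units [-0.11 -0.02  2.94] rows 2.8243978258630844
rot y units 0.02 level rotvec
level rot units [ 0.29 -0.    0.13]
```

View pics/cs5.png

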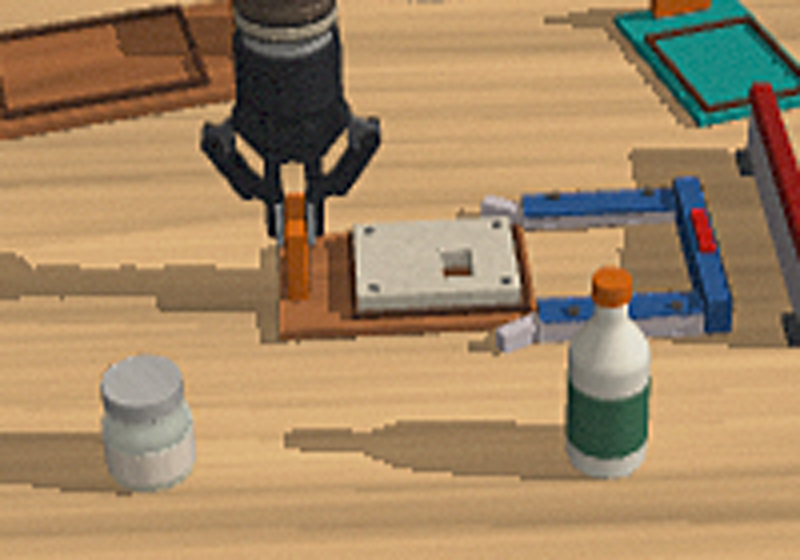

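View pics/wrist5.png

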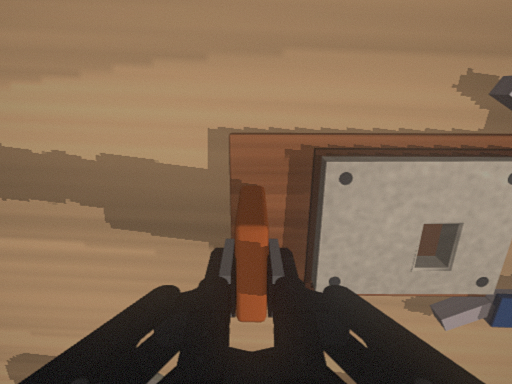

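{"api": "step_arm", "payload": {
  "moves": [
    {"slide": [0,0,0.2],"rot": [0.1,0,0]},
    {"slide": [0,0,0.2],"rot": [0.1,0,0]}
  ]
}}

```text
clock: 5.87
tool_pos: [0.5553, -0.1131, 0.0522]
tool_rot: [-1.603, -0.046, 0.027]
contact_force: [-5.3, -26.2, 7.3]
width: 0.169
```

```bash
python3 - <<'E'
from h import *
s=manip.get_state(); print(s['ft_torque'],s['contact_force'])
cap('top','top6'); cap('wrist','wrist6')
crop('top6',222,138,272,208,12,'ct6'); crop('wrist6',400,60,512,340,2.1,'cw6')
E
```

```text
[-3.86155433  1.07406782 -0.61203456] [ -5.25823094 -26.15104696   7.31590507]
```

View pics/ct6.png

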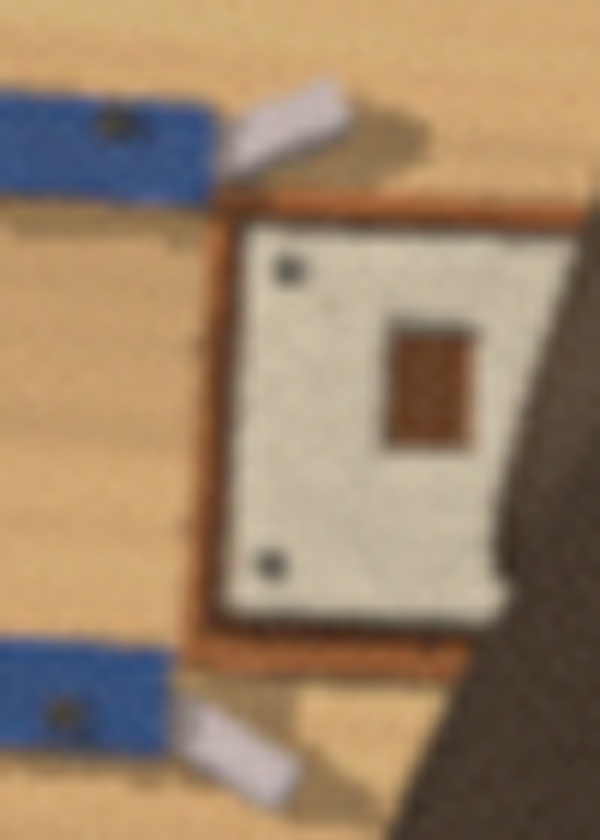

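View pics/cw6.png

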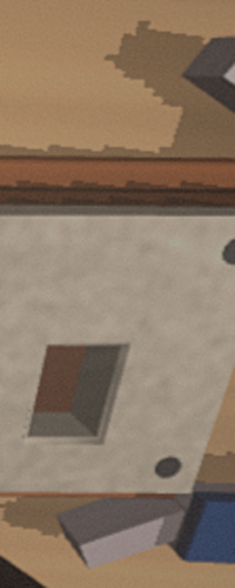

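{"api": "step_arm", "payload": {
  "moves": [
    {"slide": [-0.02,0,-0.1],"rot": [0.2,0,0]},
    {"slide": [-0.03,0.03,0],"rot": [0.15,0,0]},
    {"slide": [0,0,0],"rot": [0.1,0,0]}
  ]
}}

```text
clock: 6.22
tool_pos: [0.5502, -0.1202, 0.0478]
tool_rot: [-1.563, -0.039, 0.029]
contact_force: [0.1, 2.1, 7.0]
width: 0.173
```

```bash
python3 - <<'E'
from h import *
x,y,a=.5435,.083,.036
yy=-.08; go(x-np.sin(a)*yy,y+np.cos(a)*yy,.048,a);print(manip.get_state()['ft_torque'])
E
```

```text
clk 6.22 pos [ 0.5502 -0.1202  0.0478] yaw 0.0428 w 0.173 F [0.1 2.1 7. ]
tooly [ 0.006  0.008 -1.   ] slide units [0.04 0.02 3.08] rows 2.957099933839947
rot y units 0.08 level rotvec
level rot units [-0.09  0.    0.07]
[-0.12848014 -0.470241    0.0479237 ]
```

{"api": "step_arm", "payload": {
  "moves": [
    {"slide": [0,0,0.2],"rot": [0,0.08,0]},
    {"slide": [0,0,0.25],"rot": [0,0,0]}
  ]
}}

```text
clock: 6.38
tool_pos: [0.5506, -0.1056, 0.0477]
tool_rot: [-1.567, -0.034, 0.021]
contact_force: [0.3, -3.1, 0.9]
width: 0.171
```

```bash
python3 - <<'E'
from h import *
x,y,a=.5435,.083,.036
yy=-.08; go(x-np.sin(a)*yy,y+np.cos(a)*yy,.048,a);print(manip.get_state()['ft_torque'])
cap('top','top7')
crop('top7',222,138,272,208,12,'ct7')
E
```

```text
clk 6.38 pos [ 0.5506 -0.1056  0.0477] yaw 0.0348 w 0.171 F [ 0.3 -3.1  0.9]
tooly [ 0.008  0.003 -1.   ] slide units [-0.01  0.    2.72] rows 2.607381110566185
rot y units -0.01 level rotvec
level rot units [-0.04  0.    0.1 ]
[-1.01348343  0.13375452 -0.00725356]
```

View pics/ct7.png

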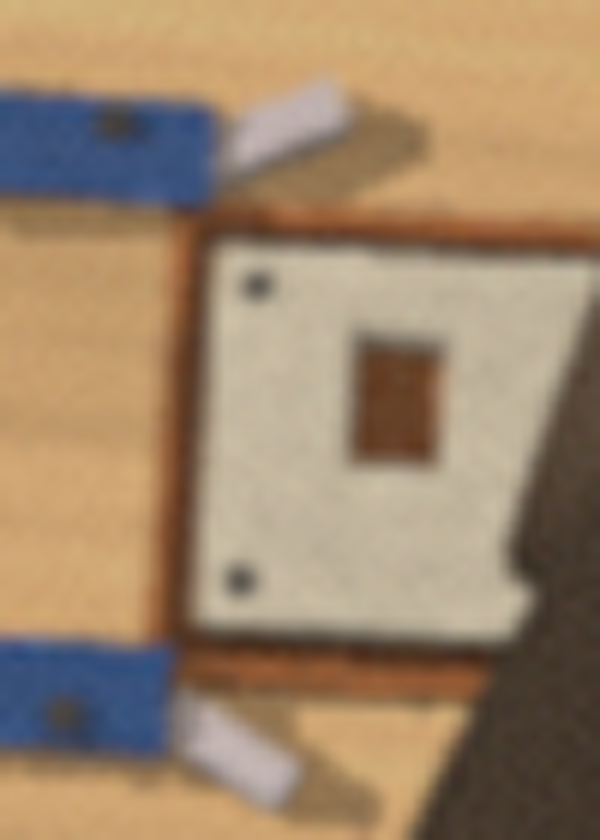

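It's in the slot and moving freely, so I continue.

{"api": "step_arm", "payload": {
  "moves": [
    {"slide": [0,0,0.3],"rot": [0,0,0]},
    {"slide": [0,0,0.3],"rot": [0,0,0]},
    {"slide": [0,0,0.3],"rot": [0,0,0]}
  ]
}}

```text
clock: 6.68
tool_pos: [0.5495, -0.0663, 0.0477]
tool_rot: [-1.568, -0.036, 0.022]
contact_force: [-0.4, -3.8, 0.5]
width: 0.175
```

```bash
python3 - <<'E'
from h import *
x,y,a=.5435,.083,.036
yy=-.08; go(x-np.sin(a)*yy,y+np.cos(a)*yy,.048,a);print(manip.get_state()['ft_torque'])
E
```

```text
clk 6.68 pos [ 0.5495 -0.0663  0.0477] yaw 0.0371 w 0.175 F [-0.4 -3.8  0.5]
tooly [ 0.009  0.003 -1.   ] slide units [-0.01 -0.    1.73] rows 1.6638311675806259
rot y units 0.01 level rotvec
level rot units [-0.03  0.    0.1 ]
[-0.88440325  0.10502418  0.09372457]
```

{"api": "step_arm", "payload": {
  "moves": [
    {"slide": [0,0,0.3],"rot": [0,0,0]},
    {"slide": [0,0,0.3],"rot": [0,0,0]},
    {"slide": [0,0,0.3],"rot": [0,0,0]},
    {"slide": [0,0,0.3],"rot": [0,0,0]}
  ]
}}

```text
clock: 7.02
tool_pos: [0.5478, -0.0119, 0.0478]
tool_rot: [-1.568, -0.038, 0.023]
contact_force: [1.8, -3.5, -1.0]
width: 0.172
```

```bash
python3 - <<'E'
from h import *
x,y,a=.5435,.083,.036
yy=-.08; go(x-np.sin(a)*yy,y+np.cos(a)*yy,.048,a);print(manip.get_state()['ft_torque'])
E
```

```text
clk 7.02 pos [ 0.5478 -0.0119  0.0478] yaw 0.0388 w 0.172 F [ 1.8 -3.5 -1. ]
tooly [ 0.01   0.003 -1.   ] slide units [-0.02 -0.    0.37] rows 0.36002687578067855
rot y units 0.03 level rotvec
level rot units [-0.03  0.    0.11]
[-0.9675154  -0.11338208 -0.09387697]
```

{"api": "step_arm", "payload": {
  "moves": [
    {"slide": [0,0,0.2],"rot": [0,0,0]},
    {"slide": [0,0,0.15],"rot": [0,0,0]}
  ]
}}

```text
clock: 7.18
tool_pos: [0.5473, 0.005, 0.0479]
tool_rot: [-1.569, -0.041, 0.024]
contact_force: [-6.5, -30.3, 7.2]
width: 0.171
```

{"api": "step_arm", "payload": {
  "moves": [
    {"slide": [0,0,0.15],"rot": [0,0,0]}
  ]
}}

```text
clock: 7.27
tool_pos: [0.5464, 0.0056, 0.0486]
tool_rot: [-1.582, -0.044, 0.032]
contact_force: [-5.5, -45.7, 12.6]
width: 0.172
```

{"api": "step_arm", "payload": {
  "moves": [
    {"slide": [0,0,0],"rot": [0,0,0]},
    {"slide": [0,0,0],"rot": [0,0,0]},
    {"slide": [0,0,0.03],"rot": [0,0,0]}
  ]
}}

```text
clock: 7.52
tool_pos: [0.5472, 0.0051, 0.0497]
tool_rot: [-1.584, -0.041, 0.026]
contact_force: [1.1, -12.1, 0.6]
width: 0.171
```

```bash
python3 - <<'E'
from h import *
x,y,a=.5435,.083,.036
yy=-.08; go(x-np.sin(a)*yy,y+np.cos(a)*yy,.048,a);print(manip.get_state()['ft_torque'])
cap('top','top8');cap('scene','scene8')
crop('top8',180,120,340,230,5,'ct8');crop('scene8',200,160,340,260,5.5,'cs8')
E
```

```text
clk 7.52 pos [0.5472 0.0051 0.0497] yaw 0.0429 w 0.171 F [  1.1 -12.1   0.6]
tooly [ 0.01  -0.013 -1.   ] slide units [-0.02  0.04 -0.05] rows 0.06687293070122975
rot y units 0.08 level rotvec
level rot units [ 0.16 -0.    0.11]
[-1.84642672 -0.01028114 -0.35493842]
```

View pics/ct8.png

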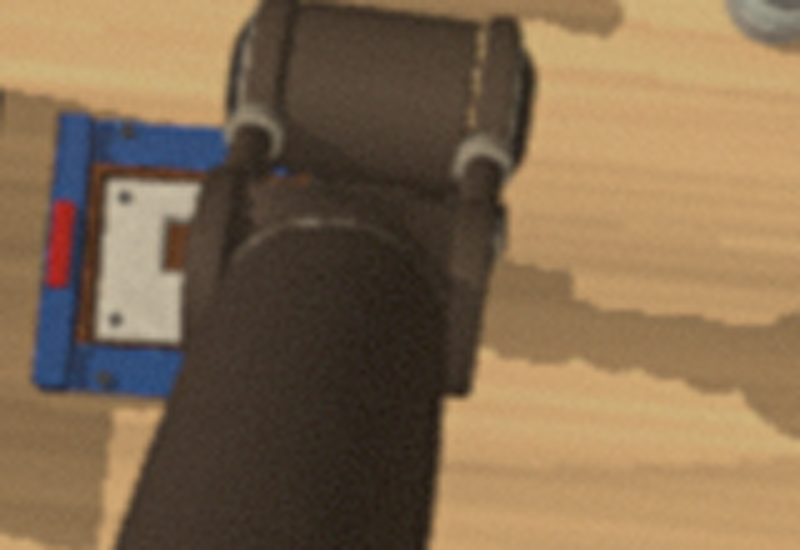

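View pics/cs8.png

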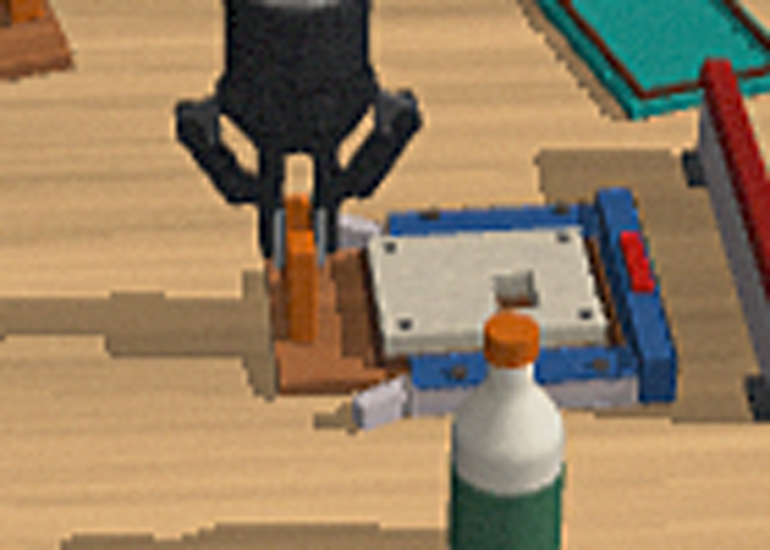

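{"api": "step_arm", "payload": {
  "moves": [
    {"slide": [0,0,0],"rot": [0,0,0]},
    {"slide": [0,0,0],"rot": [0,0,0]},
    {"slide": [0,0,0],"rot": [0,0,0]}
  ],
  "fingers": 0.5
}}

```text
clock: 7.87
tool_pos: [0.5451, 0.0075, 0.049]
tool_rot: [-1.58, -0.037, 0.029]
contact_force: [0.1, -0.6, -0.2]
width: 0.5
```

{"api": "step_arm", "payload": {
  "moves": [
    {"slide": [0,-0.5,0],"rot": [0.16,0,0.11]},
    {"slide": [0,-0.8,0],"rot": [0,0,0]},
    {"slide": [0,-0.9,0],"rot": [0,0,0]},
    {"slide": [0,-0.9,0],"rot": [0,0,0]},
    {"slide": [0,-0.9,0],"rot": [0,0,0]}
  ]
}}

```text
clock: 8.28
tool_pos: [0.5342, 0.0126, 0.2016]
tool_rot: [-1.555, -0.005, 0.065]
contact_force: [0.7, 0.3, -0.0]
width: 0.5
```

```bash
python3 - <<'E'
from h import *
go(.59,.30,.24,.04)
cap('wrist','wrist9')
E
```

```text
clk 8.28 pos [0.5342 0.0126 0.2016] yaw 0.0448 w 0.500 F [ 0.7  0.3 -0. ]
tooly [-0.039  0.014 -0.999] slide units [ 1.68 -0.91  7.13] rows 7.080251105651222
rot y units 0.05 level rotvec
level rot units [-0.18  0.   -0.44]
```

View pics/wrist9.png

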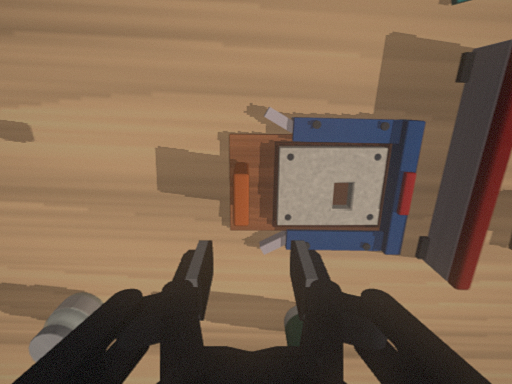

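```bash
python3 - <<'E'
from h import *
crop('wrist9',220,100,440,260,3.6,'cw9')
E
```

```text
(no output)
```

View pics/cw9.png

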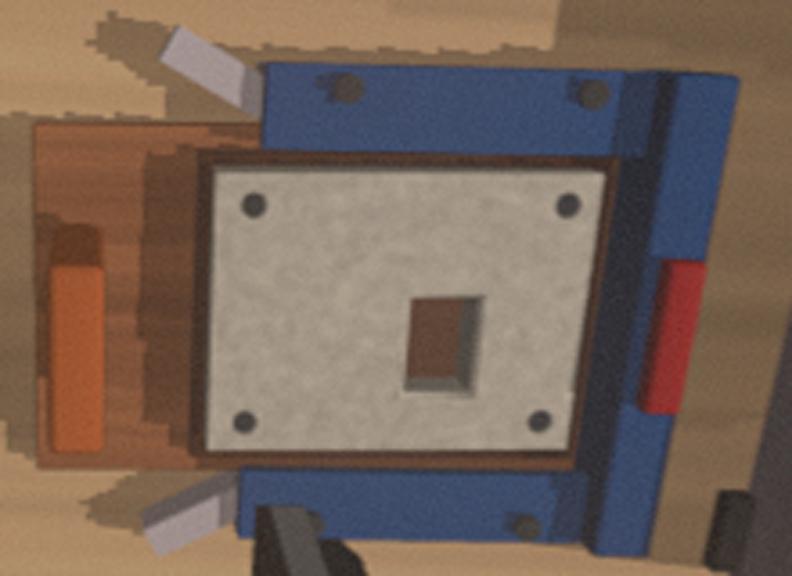

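```bash
python3 - <<'E'
from h import *
np.set_printoptions(suppress=True,precision=4)
t=ld('wrist9'); C=lambda P:cr(220,100,3.6,P)
a=list(zip(C([(213,170),(607,171),(570,452),(205,452)]),[(-.046,-.06,.026),(-.046,.06,.026),(.046,.06,.026),(.046,-.06,.026)]))
m=list(zip(C([(411,297),(486,294),(475,397),(403,391)]),[(0.01-.016,.015-.011,.026),(0.01-.016,.026,.026),(.026,.026,.026),(.026,.004,.026)]))
g=list(zip(C([(50,265),(104,265),(52,451),(103,452)]),[(-.028,-.088,.072),(-.028,-.072,.072),(.028,-.088,.072),(.028,-.072,.072)]))
for n,o in(('plate',a),('mort',m),('both',a+m),('grip',g)):
    r=fit([(t,u,l) for u,l in o],[.54,.1,.04]); print(n,r[0]); print(r[1].round(1).tolist())
    x,y,b=r[0][:3]; print('mortise at',x+.01*np.cos(b)-.015*np.sin(b),y+.01*np.sin(b)+.015*np.cos(b))
E
```

```text
plate [0.5405 0.1057 0.0442]
[[1.0, 0.8], [-0.8, 0.4], [-1.2, -1.2], [0.9, -0.7]]
mortise at 0.5498175800623164 0.12108818229600267
mort [0.5401 0.1061 0.0419]
[[0.9, 0.0], [-0.9, 0.9], [-0.8, -1.6], [0.7, 0.1]]
mortise at 0.54950562707697 0.12153106800260907
both [0.5403 0.1059 0.0448]
[[1.2, 0.6], [-0.6, 0.3], [-0.9, -1.3], [1.1, -0.8], [0.7, 0.2], [-1.1, 0.9], [-0.9, -1.5], [0.6, 0.2]]
mortise at 0.5496426458830896 0.12132914667186576
grip [0.5417 0.0833 0.0379]
[[-0.7, -0.7], [0.8, -0.6], [-0.7, 0.9], [0.7, 0.7]]
mortise at 0.5510982578845461 0.09866150433257759
```

{"api": "step_arm", "payload": {
  "moves": [
    {"slide": [-0.1,-0.2,0.9],"rot": [-0.1,0,-0.4]},
    {"slide": [-0.1,-0.2,0.95],"rot": [0,0,0]},
    {"slide": [-0.1,-0.2,0.95],"rot": [0,0,0]},
    {"slide": [-0.1,-0.2,0.95],"rot": [0,0,0]},
    {"slide": [-0.1,0,0.95],"rot": [0,0,0]}
  ],
  "fingers": 0.2
}}

```text
clock: 8.75
tool_pos: [0.5146, 0.2023, 0.251]
tool_rot: [-1.561, -0.045, 0.007]
contact_force: [0.6, -0.1, 0.7]
width: 0.799
```

{"api": "step_arm", "payload": {
  "moves": [
    {"slide": [0,0,0.95],"rot": [0,0,0]},
    {"slide": [0,0,0.95],"rot": [0,0,0]},
    {"slide": [0,0,0.95],"rot": [0,0,0]},
    {"slide": [0,0,0.6],"rot": [0,0,0]},
    {"slide": [0,0,0],"rot": [0,0,0]}
  ]
}}

```text
clock: 9.17
tool_pos: [0.502, 0.358, 0.2524]
tool_rot: [-1.552, -0.05, 0.018]
contact_force: [-0.0, -0.9, 0.6]
width: 0.802
```

```bash
python3 - <<'E'
from h import *
go(.51,.37,.22,.04)
cap('wrist','wrist10')
E
```

```text
clk 9.17 pos [0.502  0.358  0.2524] yaw 0.0434 w 0.802 F [-0.  -0.9  0.6]
tooly [ 0.02   0.019 -1.   ] slide units [0.2  0.82 0.28] rows 0.8499654279600608
rot y units 0.04 level rotvec
level rot units [-0.21  0.    0.24]
```

View pics/wrist10.png

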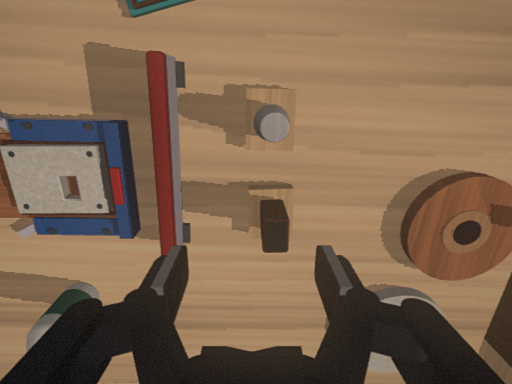

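```bash
python3 - <<'E'
from h import *
cap('wrist','wrist11'); go(.51,.37,.22,.04)
i=cv2.imread('pics/wrist11.png')[175:265,225:325]; i=cv2.convertScaleAbs(i,alpha=1.8,beta=20); cv2.imwrite('pics/cw11.png',cv2.resize(i,None,fx=7.5,fy=6.5,interpolation=cv2.INTER_CUBIC)[:600,:750])
E
```

```text
clk 9.27 pos [0.5023 0.354  0.2519] yaw 0.0417 w 0.801 F [-0.1 -0.4 -0. ]
tooly [ 0.019  0.015 -1.   ] slide units [0.19 0.81 0.38] rows 0.8748675661416911
rot y units 0.02 level rotvec
level rot units [-0.17  0.    0.23]
```

View pics/cw11.png

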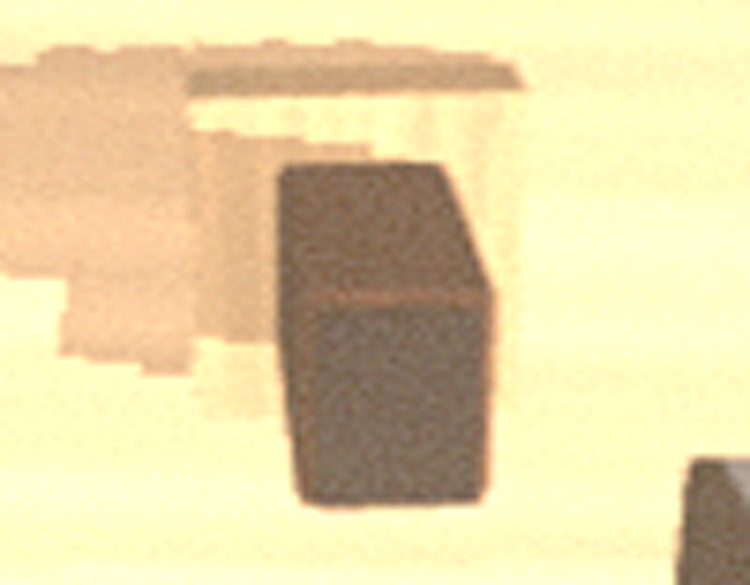

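```bash
python3 - <<'E'
from h import *
np.set_printoptions(suppress=True,precision=4)
t=ld('wrist11'); C=lambda P:[(225+(a+.5)/7.5-.5,175+(b+.5)/6.5-.5) for a,b in P]
top=list(zip(C([(279,298),(495,290),(490,503),(297,505)]),[(-.023,-.016,.086),(-.023,.016,.086),(.023,.016,.086),(.023,-.016,.086)]))
bot=list(zip(C([(280,168),(443,163)]),[(-.023,-.016,.02),(-.023,.016,.02)]))
st=list(zip(C([(190,97),(525,90)]),[(-.038,-.031,.02),(-.038,.031,.02)]))
for n,o in(('top',top),('bot',bot),('stand',st),('all',top+bot+st)):
    r=fit([(t,u,l) for u,l in o],[.58,.39,.04]); print(n,r[0]); print(r[1].round(1).tolist())
E
```

```text
top [0.58   0.3912 0.0949]
[[0.8, -0.6], [-0.6, -0.8], [0.1, 0.5], [-0.2, 1.5]]
bot [0.5822 0.3925 0.0751]
[[-0.7, 0.0], [0.7, 0.0]]
stand [0.581  0.3914 0.0648]
[[-0.3, 0.0], [0.3, 0.0]]
all [0.5808 0.3917 0.0761]
[[1.5, -0.2], [0.0, 0.1], [0.1, 1.3], [-0.3, 1.9], [-1.2, -0.9], [0.1, -1.0], [-0.4, 0.1], [0.3, -0.3]]
```

```bash
python3 - <<'E'
from h import *
go(.581,.3915,.16,.075)
E
```

```text
clk 9.27 pos [0.5023 0.354  0.2519] yaw 0.0417 w 0.801 F [-0.1 -0.4 -0. ]
tooly [ 0.019  0.015 -1.   ] slide units [1.96 2.35 0.82] rows 3.0370609181758716
rot y units -0.38 level rotvec
level rot units [-0.17  0.    0.23]
```

{"api": "step_arm", "payload": {
  "moves": [
    {"slide": [0.5,0.3,0.25],"rot": [-0.17,-0.38,0.23]},
    {"slide": [0.6,0.6,0.25],"rot": [0,0,0]},
    {"slide": [0.6,0.8,0.2],"rot": [0,0,0]},
    {"slide": [0.2,0.5,0.1],"rot": [0,0,0]},
    {"slide": [0,0,0],"rot": [0,0,0]}
  ]
}}

```text
clock: 9.68
tool_pos: [0.5775, 0.3867, 0.1624]
tool_rot: [-1.573, -0.057, 0.06]
contact_force: [-0.5, -0.3, -1.0]
width: 0.802
```

```bash
python3 - <<'E'
from h import *
go(.581,.3915,.14,.075)
cap('wrist','wrist12')
E
```

```text
clk 9.68 pos [0.5775 0.3867 0.1624] yaw 0.0747 w 0.802 F [-0.5 -0.3 -1. ]
tooly [-0.002 -0.003 -1.   ] slide units [0.1  0.56 0.11] rows 0.5549876852557063
rot y units -0.00 level rotvec
level rot units [ 0.03  0.   -0.02]
```

View pics/wrist12.png

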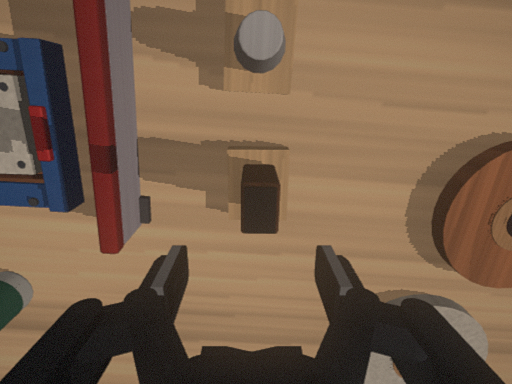

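```bash
python3 - <<'E'
from h import *
i=cv2.imread('pics/wrist12.png')[140:240,215:300]; i=cv2.convertScaleAbs(i,alpha=2.2,beta=20); cv2.imwrite('pics/cw12.png',cv2.resize(i,None,fx=6,fy=6,interpolation=cv2.INTER_CUBIC))
E
```

```text
(no output)
```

View pics/cw12.png

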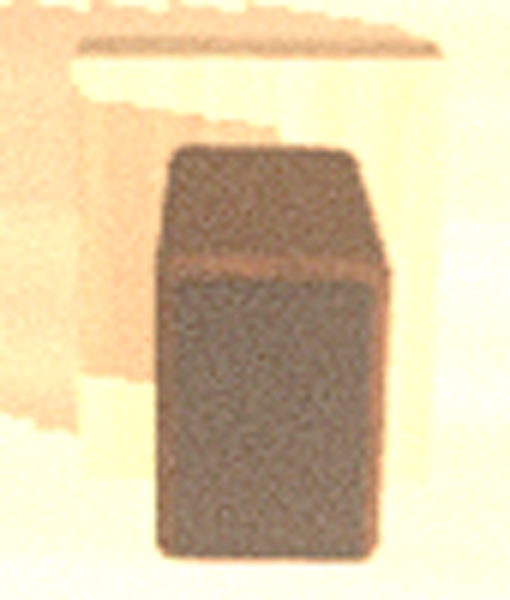

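```bash
python3 - <<'E'
from h import *
np.set_printoptions(suppress=True,precision=4)
t=ld('wrist12'); C=lambda P:cr(215,140,6,P)
top=list(zip(C([(156,253),(387,262),(378,560),(157,558)]),[(-.023,-.016,.086),(-.023,.016,.086),(.023,.016,.086),(.023,-.016,.086)]))
st=list(zip(C([(75,57),(442,57)]),[(-.038,-.031,.02),(-.038,.031,.02)]))
for n,o in(('top',top),('stand',st),('all',top+st)):
    r=fit([(t,u,l) for u,l in o],[.58,.39,.04]); print(n,r[0]); print(r[1].round(1).tolist())
E
```

```text
top [0.5796 0.3918 0.0673]
[[-0.8, -0.5], [1.3, -1.6], [0.5, 1.2], [-0.8, 1.2]]
stand [0.5812 0.3914 0.0769]
[[-0.8, 0.0], [0.8, 0.0]]
all [0.5802 0.3917 0.0745]
[[-1.3, 0.4], [0.8, -1.0], [0.4, 1.7], [-0.8, 1.9], [-0.3, -1.0], [1.3, -0.8]]
```

{"api": "step_arm", "payload": {
  "moves": [
    {"slide": [0.08,0.4,0.11],"rot": [0,0,0]},
    {"slide": [0,0.7,0],"rot": [0,0,0]},
    {"slide": [0,0.7,0],"rot": [0,0,0]},
    {"slide": [0,0.6,0],"rot": [0,0,0]},
    {"slide": [0,0.2,0],"rot": [0,0,0]}
  ]
}}

```text
clock: 10.15
tool_pos: [0.5852, 0.3876, 0.0688]
tool_rot: [-1.567, -0.061, 0.046]
contact_force: [-0.5, 0.2, 0.0]
width: 0.8
```

```bash
python3 - <<'E'
from h import *
go(.5805,.3916,.042,.075)
cap('wrist','wrist13')
E
```

```text
clk 10.15 pos [0.5852 0.3876 0.0688] yaw 0.0687 w 0.800 F [-0.5  0.2  0. ]
tooly [ 0.009  0.003 -1.   ] slide units [-0.12  0.67  0.11] rows 0.6605177768952452
rot y units -0.07 level rotvec
level rot units [-0.03  0.    0.11]
```

View pics/wrist13.png

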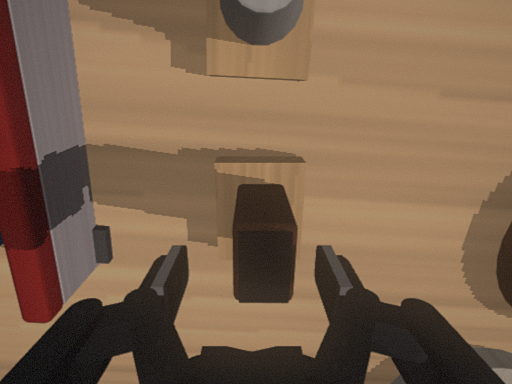

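{"api": "step_arm", "payload": {
  "moves": [
    {"slide": [-0.12,0.3,0.13],"rot": [0,-0.07,0.1]},
    {"slide": [0,0.3,0.03],"rot": [0,0,0]},
    {"slide": [0,0.1,0],"rot": [0,0,0]},
    {"slide": [0,0,0],"rot": [0,0,0]}
  ]
}}

```text
clock: 10.53
tool_pos: [0.5822, 0.3945, 0.0451]
tool_rot: [-1.564, -0.063, 0.053]
contact_force: [-0.2, -0.1, -0.3]
width: 0.8
```

```bash
python3 - <<'E'
from h import *
go(.5805,.3916,.042,.075)
E
```

```text
clk 10.53 pos [0.5822 0.3945 0.0451] yaw 0.0740 w 0.800 F [-0.2 -0.1 -0.3]
tooly [ 0.006  0.006 -1.   ] slide units [-0.05  0.08 -0.07] rows 0.11018297096454105
rot y units -0.01 level rotvec
level rot units [-0.06  0.    0.07]
```

{"api": "step_arm", "payload": {
  "moves": [
    {"slide": [-0.05,0.05,-0.08],"rot": [-0.05,0,0.07]},
    {"slide": [0,0,0],"rot": [0,0,0]}
  ]
}}

```text
clock: 10.7
tool_pos: [0.581, 0.3917, 0.0443]
tool_rot: [-1.568, -0.06, 0.058]
contact_force: [-0.9, 0.6, 0.2]
width: 0.798
```

{"api": "step_arm", "payload": {
  "moves": [
    {"slide": [0,0,0],"rot": [0,0,0]},
    {"slide": [0,0,0],"rot": [0,0,0]},
    {"slide": [0,0,0],"rot": [0,0,0]},
    {"slide": [0,0,0],"rot": [0,0,0]},
    {"slide": [0,0,0],"rot": [0,0,0]}
  ],
  "fingers": 1,
  "newtons": 40
}}

```text
clock: 11.12
tool_pos: [0.5826, 0.3926, 0.0468]
tool_rot: [-1.566, -0.062, 0.055]
contact_force: [0.5, 0.4, -0.7]
width: 0.368
```

```bash
python3 - <<'E'
from h import *
go(.5805,.3916,.15,.075); cap('wrist','wrist14')
E
```

```text
clk 11.12 pos [0.5826 0.3926 0.0468] yaw 0.0746 w 0.368 F [ 0.5  0.4 -0.7]
tooly [ 0.005  0.004 -1.   ] slide units [-0.04 -2.58 -0.01] rows 2.4748229644497464
rot y units -0.01 level rotvec
level rot units [-0.04  0.    0.06]
```

View pics/wrist14.png

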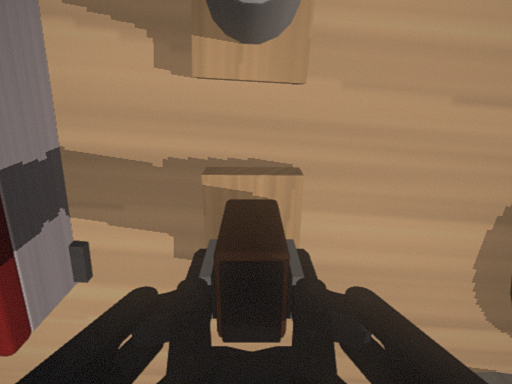

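{"api": "step_arm", "payload": {
  "moves": [
    {"slide": [0,-0.3,0],"rot": [0,0,0]},
    {"slide": [0,-0.5,0],"rot": [0,0,0]},
    {"slide": [0,-0.7,0],"rot": [0,0,0]},
    {"slide": [0,-0.8,0],"rot": [0,0,0]},
    {"slide": [0,-0.6,0],"rot": [0,0,0]}
  ]
}}

```text
clock: 11.58
tool_pos: [0.5769, 0.3885, 0.1586]
tool_rot: [-1.576, -0.051, 0.067]
contact_force: [1.0, 0.2, 0.2]
width: 0.369
```

```bash
python3 - <<'E'
from h import *
go(.56,.12,.18,.043); cap('wrist','wrist15'); cap('scene','scene15'); crop('scene15',320,110,440,240,4.5,'cs15')
E
```

```text
clk 11.58 pos [0.5769 0.3885 0.1586] yaw 0.0745 w 0.369 F [1.  0.2 0.2]
tooly [-0.01  -0.006 -1.   ] slide units [-0.93 -0.49 -6.66] rows 6.4716729998290665
rot y units 0.36 level rotvec
level rot units [ 0.06  0.   -0.12]
```

View pics/wrist15.png

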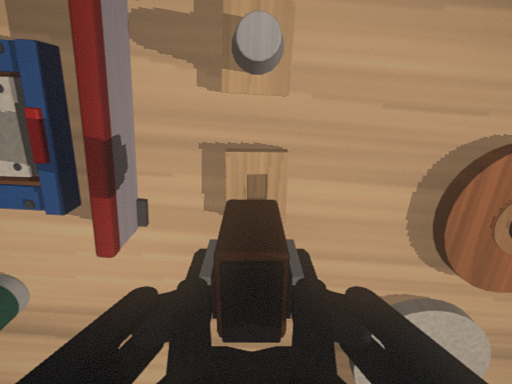

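View pics/cs15.png

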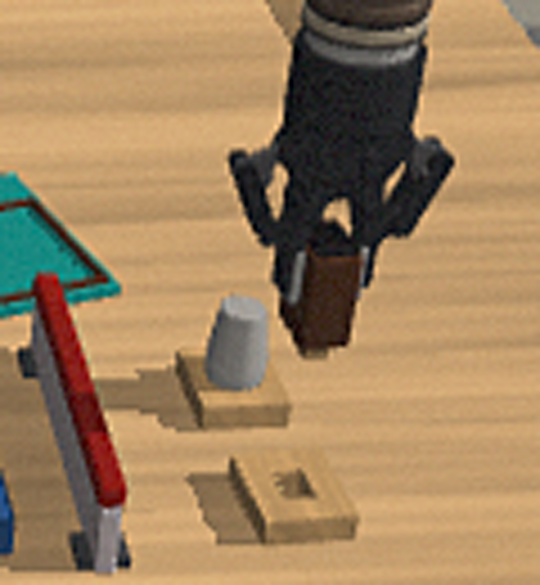

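{"api": "step_arm", "payload": {
  "moves": [
    {"slide": [-0.1,-0.3,-0.5],"rot": [0.06,0.1,-0.1]},
    {"slide": [-0.1,-0.2,-0.8],"rot": [0,0.1,0]},
    {"slide": [-0.1,0,-0.8],"rot": [0,0.1,0]},
    {"slide": [-0.1,0,-0.8],"rot": [0,0.1,0]},
    {"slide": [-0.1,0,-0.8],"rot": [0,0,0]}
  ]
}}

```text
clock: 12.1
tool_pos: [0.5667, 0.244, 0.1819]
tool_rot: [-1.561, -0.045, 0.03]
contact_force: [0.9, 0.3, -1.7]
width: 0.37
```

```bash
python3 - <<'E'
from h import *
go(.5514,.1222,.16,.043)
E
```

```text
clk 12.10 pos [0.5667 0.244  0.1819] yaw 0.0479 w 0.370 F [ 0.9  0.3 -1.7]
tooly [ 0.009  0.009 -1.   ] slide units [-0.53  0.52 -3.03] rows 2.9896805639233675
rot y units 0.06 level rotvec
level rot units [-0.1   0.    0.11]
```

{"api": "step_arm", "payload": {
  "moves": [
    {"slide": [-0.15,0,-0.7],"rot": [-0.1,0.06,0.1]},
    {"slide": [-0.15,0,-0.8],"rot": [0,0,0]},
    {"slide": [-0.15,0,-0.8],"rot": [0,0,0]},
    {"slide": [-0.08,0,-0.5],"rot": [0,0,0]},
    {"slide": [0,0,0],"rot": [0,0,0]}
  ]
}}

```text
clock: 12.52
tool_pos: [0.5436, 0.1197, 0.177]
tool_rot: [-1.575, -0.023, 0.039]
contact_force: [-0.3, -0.1, -0.7]
width: 0.365
```

```bash
python3 - <<'E'
from h import *
go(.5514,.1222,.12,.043); cap('wrist','wrist16'); cap('scene','scene16'); crop('scene16',220,110,340,240,4.5,'cs16')
E
```

```text
clk 12.52 pos [0.5436 0.1197 0.177 ] yaw 0.0390 w 0.365 F [-0.3 -0.1 -0.7]
tooly [-0.01  -0.005 -1.   ] slide units [0.21 1.42 0.06] rows 1.3800353783636505
rot y units -0.05 level rotvec
level rot units [ 0.05  0.   -0.12]
```

View pics/wrist16.png

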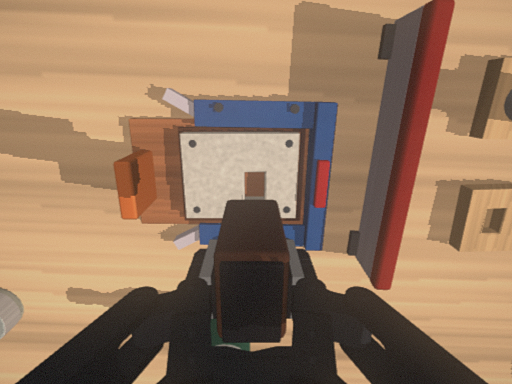

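View pics/cs16.png

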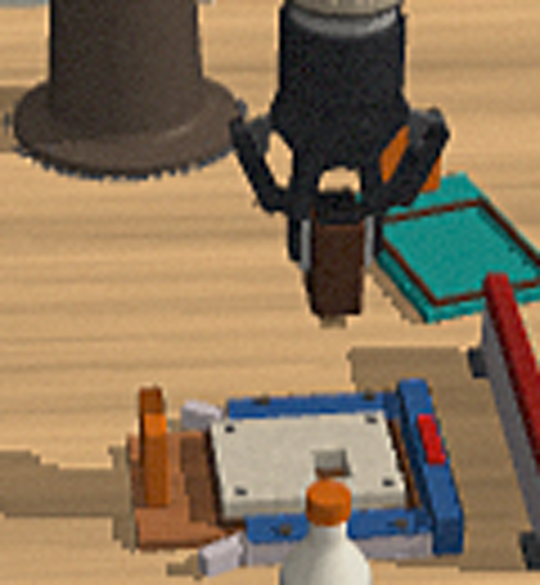

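```bash
python3 - <<'E'
from h import *
i=cv2.imread('pics/wrist16.png'); j=cv2.resize(i[115:240,165:315],None,fx=5,fy=4.8,interpolation=cv2.INTER_CUBIC); cv2.imwrite('pics/a16.png',j)
k=cv2.convertScaleAbs(i[190:345,200:305],alpha=2.2,beta=20); cv2.imwrite('pics/b16.png',cv2.resize(k,None,fx=3.8,fy=3.8,interpolation=cv2.INTER_CUBIC))
E
```

```text
(no output)
```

View pics/a16.png

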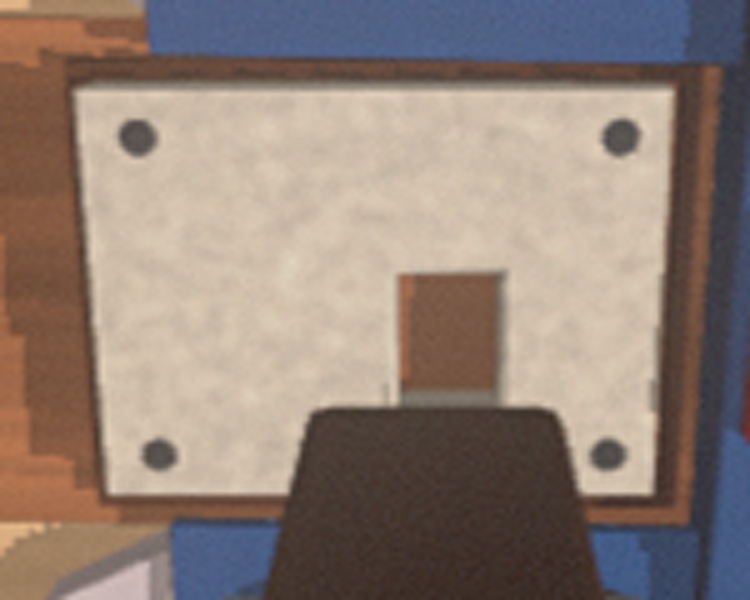

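View pics/b16.png

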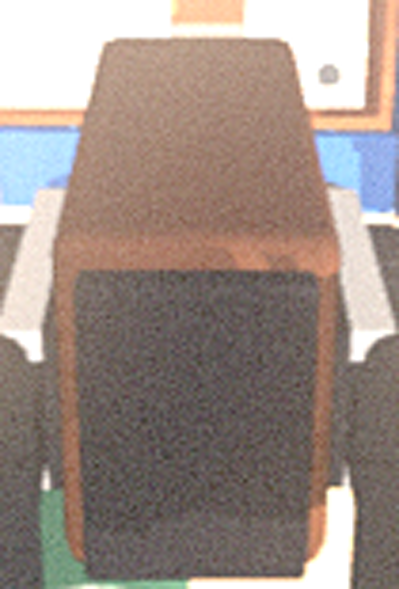

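```bash
cat > m16.py <<'E'
from h import *
np.set_printoptions(suppress=True,precision=4)
t=ld('wrist16'); C=lambda P:[(165+(a+.5)/5-.5,115+(b+.5)/4.8-.5) for a,b in P]
o=list(zip(C([(73,88),(675,86),(655,496),(105,496)]),[(-.046,-.06,.026),(-.046,.06,.026),(.046,.06,.026),(.046,-.06,.026)]))
mo=list(zip(C([(397,274),(505,271)]),[(-.006,.004,.026),(-.006,.026,.026)]))
for q in (o,o+mo,mo):
    r=fit([(t,u,l) for u,l in q],[.54,.1,.04]); x,y,b=r[0][:3]
    print('plate',r[0],r[1].round(1).tolist(),'mortise',x+.01*np.cos(b)-.015*np.sin(b),y+.01*np.sin(b)+.015*np.cos(b))
F=cr(200,190,3.8,[(102,40),(292,40),(57,236),(336,236),(73,272),(322,272),(85,575),(303,575)])
h=[(-.023,-.016,.014),(-.023,.016,.014),(-.023,-.016,.08),(-.023,.016,.08),(-.02,-.013,.084),(-.02,.013,.084),(.02,-.013,.084),(.02,.013,.084)]
L=[(lambda e,l=l:(l[0],l[1],l[2]+e[0])) for l in h]
for sel in(range(8),range(4),[0,1,4,5,6,7]):
    r=fit([(t,F[i],L[i]) for i in sel],[.545,.12,.04,.136]); print('foot x y yaw z',r[0],r[1].round(1).tolist())
E
python3 m16.py
```

```text
plate [0.5404 0.1053 0.0435] [[0.3, 0.1], [-0.3, 0.3], [-0.5, -0.4], [0.7, -0.3]] mortise 0.5497530946765613 0.1207677426405297
plate [0.5403 0.1056 0.0443] [[0.4, 0.1], [-0.1, 0.1], [-0.3, -0.5], [0.9, -0.4], [-0.1, -0.0], [-0.6, 0.5]] mortise 0.5495988347087403 0.12098301308181955
plate [0.5404 0.1061 0.072 ] [[0.3, -0.0], [-0.3, 0.0]] mortise 0.549291639995773 0.12177831089119735
foot x y yaw z [0.5437 0.1181 0.0377 0.1328] [[0.0, -1.4], [0.4, -1.2], [-1.6, -0.0], [1.3, 0.4], [0.5, 2.0], [-1.6, 2.3], [0.2, -1.0], [0.1, -0.6]]
foot x y yaw z [0.5459 0.1183 0.0435 0.1288] [[0.6, -0.1], [-0.2, -0.1], [-0.2, 0.1], [-0.1, 0.1]]
foot x y yaw z [0.5432 0.1181 0.0362 0.1336] [[-0.0, -1.8], [0.6, -1.5], [0.4, 1.8], [-1.2, 2.2], [-0.1, -0.7], [0.2, -0.2]]
```

```bash
python3 - <<'E'
from h import *
go(.5501,.1222,.105,.0435)
E
```

```text
clk 12.62 pos [0.5443 0.1226 0.1772] yaw 0.0400 w 0.373 F [-1.2  0.5 -1.8]
tooly [-0.009 -0.002 -1.   ] slide units [ 0.16  1.8  -0.01] rows 1.7363087301018798
rot y units -0.04 level rotvec
level rot units [ 0.02  0.   -0.1 ]
```

{"api": "step_arm", "payload": {
  "moves": [
    {"slide": [0.16,0.3,0],"rot": [0,-0.04,-0.1]},
    {"slide": [0,0.5,0],"rot": [0,0,0]},
    {"slide": [0,0.5,0],"rot": [0,0,0]},
    {"slide": [0,0.3,0],"rot": [0,0,0]},
    {"slide": [0,0,0],"rot": [0,0,0]}
  ]
}}

```text
clock: 13.03
tool_pos: [0.5533, 0.1289, 0.112]
tool_rot: [-1.569, -0.041, 0.033]
contact_force: [-0.2, 0.6, -2.2]
width: 0.367
```

```bash
python3 - <<'E'
from h import *
cap('scene','scene17'); go(.5501,.1222,.08,.0435);  cap('top','top17');cap('wrist','wrist17'); crop('scene17',230,130,330,240,5.4,'cs17'); crop('top17',180,120,300,210,6.5,'ct17')
E
```

```text
clk 13.08 pos [0.5537 0.1291 0.1129] yaw 0.0472 w 0.368 F [-0.3 -0.1 -0.6]
tooly [ 0.006  0.002 -1.   ] slide units [-0.1   0.82 -0.17] rows 0.8101256084520038
rot y units 0.04 level rotvec
level rot units [-0.02  0.    0.07]
```

View pics/cs17.png

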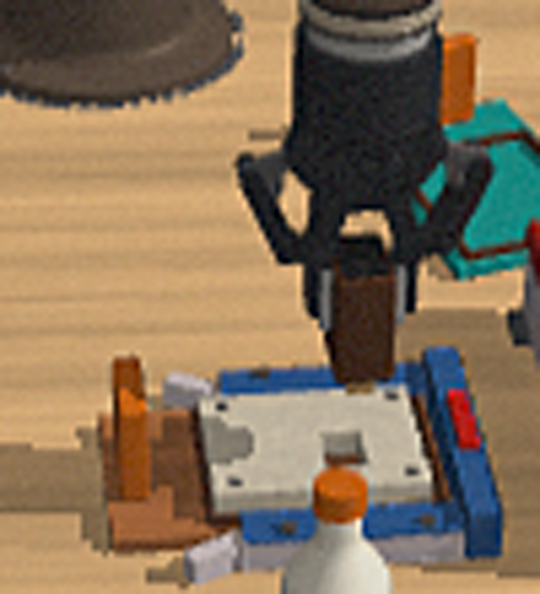

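View pics/ct17.png

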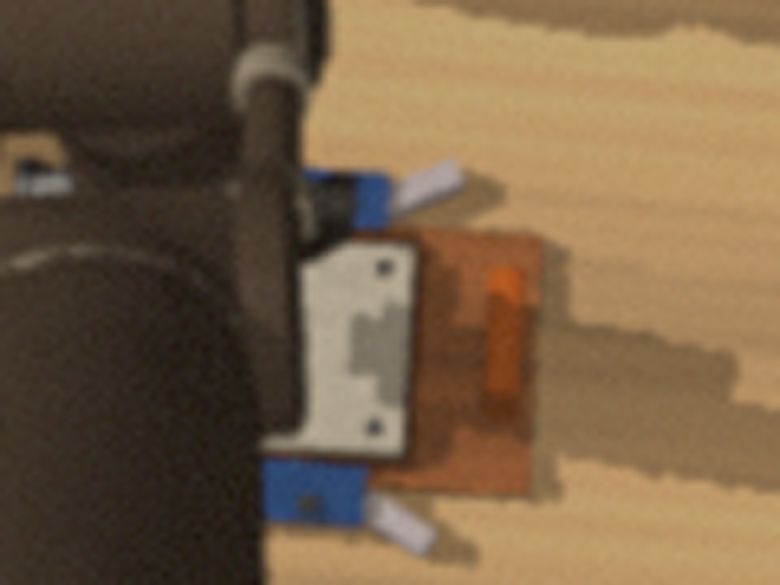

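View pics/wrist17.png

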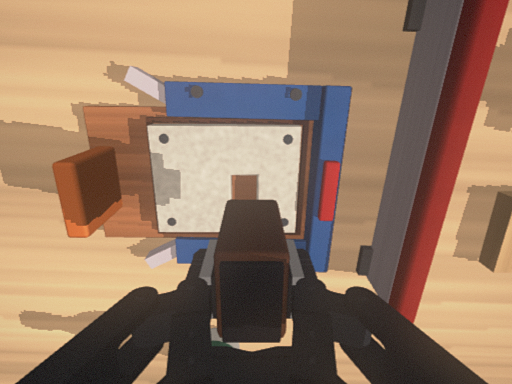

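{"api": "step_arm", "payload": {
  "moves": [
    {"slide": [-0.09,0.2,-0.17],"rot": [0,0.04,0.05]},
    {"slide": [0,0.2,0],"rot": [0,0,0]},
    {"slide": [0,0.1,0],"rot": [0,0,0]},
    {"slide": [0,0,0],"rot": [0,0,0]}
  ]
}}

```text
clock: 13.52
tool_pos: [0.5556, 0.1222, 0.0974]
tool_rot: [-1.567, -0.045, 0.024]
contact_force: [-0.5, -0.5, -1.7]
width: 0.365
```

```bash
python3 - <<'E'
from h import *
cap('scene','scene18'); go(.5501,.1222,.08,.0435);  cap('wrist','wrist18'); crop('scene18',250,150,330,240,6.5,'cs18')
i=cv2.imread('pics/wrist18.png'); j=cv2.resize(i[95:260,115:330],None,fx=3.6,fy=3.6,interpolation=cv2.INTER_CUBIC); cv2.imwrite('pics/a18.png',j)
E
```

```text
clk 13.57 pos [0.5557 0.1222 0.0976] yaw 0.0438 w 0.368 F [ 0.1  0.5 -0.3]
tooly [ 0.014  0.004 -1.   ] slide units [-0.15  0.44  0.  ] rows 0.4441714696234478
rot y units 0.00 level rotvec
level rot units [-0.03  0.    0.16]
```

View pics/cs18.png

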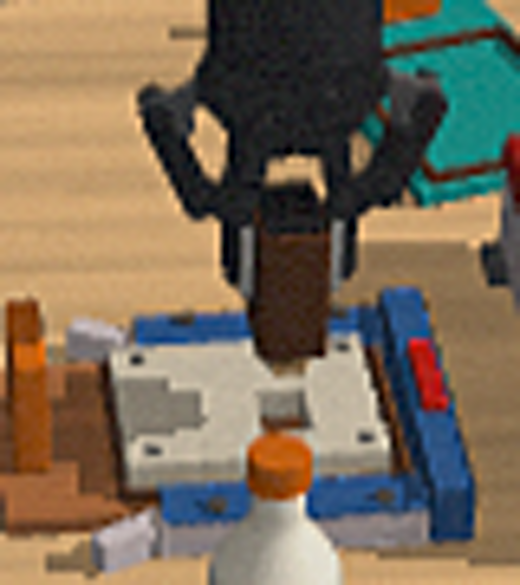

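View pics/a18.png

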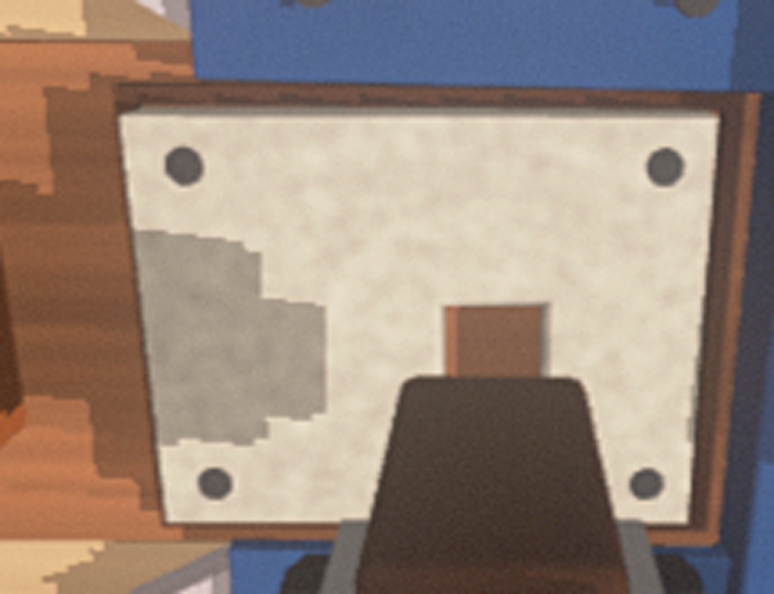

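```bash
python3 - <<'E'
from h import *
np.set_printoptions(suppress=True,precision=4)
s=ld('scene18');t=ld('wrist18')
S=cr(250,150,6.5,[(253,350),(323,357),(262,232),(330,234)])
hs=[(.023,-.016,.014),(.023,.016,.014),(.023,-.016,.08),(.023,.016,.08)]
W=cr(115,95,3.6,[(402,379),(583,379)]); hw=[(-.023,-.016,.014),(-.023,.016,.014)]
obs=[(s,u,(lambda e,l=l:(l[0],l[1],l[2]+e[0]))) for u,l in zip(S,hs)]; ow=[(t,u,(lambda e,l=l:(l[0],l[1],l[2]+e[0]))) for u,l in zip(W,hw)]
for n,o in(('scene',obs),('both',obs+ow)):
    r=fit(o,[.555,.121,.04,.055]); print(n,r[0],r[1].round(1).tolist())
P=cr(115,95,3.6,[(120,115),(718,115),(690,522),(166,522)])
pl=[(-.046,-.06,.026),(-.046,.06,.026),(.046,.06,.026),(.046,-.06,.026)]
Ps=cr(250,150,6.5,[(110,360),(358,338),(393,466),(130,491)]); ps=[(-.046,-.06,.026),(-.046,.06,.026),(.046,.06,.026),(.046,-.06,.026)]
for n,o in(('pw',[(t,u,l) for u,l in zip(P,pl)]),('ps',[(s,u,l) for u,l in zip(Ps,ps)])):
    r=fit(o,[.54,.1,.04]); x,y,b=r[0][:3]; print(n,r[0],r[1].round(1).tolist(),'mort',x+.01*np.cos(b)-.015*np.sin(b),y+.01*np.sin(b)+.015*np.cos(b))
E
```

```text
scene [ 0.5197  0.131  -0.1824  0.0373] [[0.3, 0.1], [0.2, -0.2], [-0.6, -0.2], [-0.1, 0.2]]
both [0.5545 0.1209 0.0475 0.0602] [[0.0, 1.4], [0.2, -0.3], [-0.8, 0.6], [-0.1, -0.4], [-0.9, 0.1], [1.3, -0.1]]
pw [0.5403 0.1055 0.0448] [[-0.2, -0.0], [0.2, 0.1], [-0.4, -0.1], [0.5, -0.0]] mort 0.5496506094711808 0.12092557465512713
ps [0.5527 0.1069 0.0535] [[-0.4, 0.6], [0.1, 1.3], [0.2, -0.4], [0.1, -1.4]] mort 0.5618874500398521 0.12243118701261439
```

```bash
python3 - <<'E'
from h import *
np.set_printoptions(suppress=True,precision=4)
t=ld('wrist18'); s=ld('scene18')
for zo in(.041,.044,.047):
  z=.0976-zo
  P=[w(t,*u,z+.014) for u in cr(115,95,3.6,[(402,379),(583,379)])]; m=(P[0]+P[1])/2; print(zo,'foot',m[:2]+.023*np.array([np.cos(.044),np.sin(.044)]),np.linalg.norm(P[0]-P[1]))
  P=[w(s,*u,z+.014) for u in cr(250,150,6.5,[(253,350),(323,357)])]; m=(P[0]+P[1])/2; print('  scene foot',m[:2]-.023*np.array([np.cos(.044),np.sin(.044)])-[.0122,.0015])
go(.5503,.1222,.08,.0435)
E
```

```text
0.041 foot [0.556  0.1208] 0.031317265222478914
  scene foot [0.5344 0.1201]
0.044 foot [0.5571 0.1209] 0.031875960571998846
  scene foot [0.5302 0.1206]
0.047 foot [0.5583 0.1209] 0.03243465592151875
  scene foot [0.526  0.1211]
clk 13.62 pos [0.5561 0.1223 0.098 ] yaw 0.0439 w 0.367 F [ 0.8  1.  -0.8]
tooly [ 0.015  0.004 -1.   ] slide units [-0.15  0.45  0.  ] rows 0.453526310276374
rot y units 0.00 level rotvec
level rot units [-0.03  0.    0.17]
```

```bash
python3 - <<'E'
from h import *
i=cv2.imread('pics/scene18.png')[183:232,262:318]; i=cv2.convertScaleAbs(i,alpha=1.5,beta=25); cv2.imwrite('pics/cs18b.png',cv2.resize(i,None,fx=12,fy=12,interpolation=cv2.INTER_CUBIC))
E
```

```text
(no output)
```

View pics/cs18b.png

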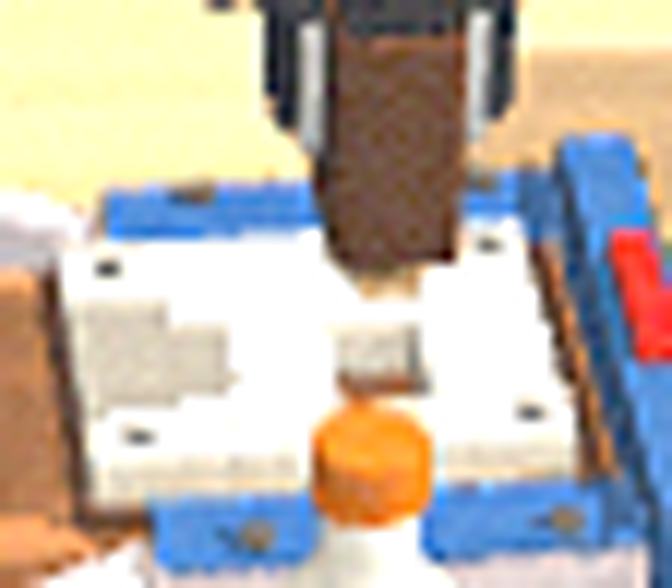

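```bash
python3 - <<'E'
from h import *
np.set_printoptions(suppress=True,precision=4)
s=ld('scene18'); C=lambda P:cr(262,183,12,P)
ps=[(-.046,-.06,.026),(-.046,.06,.026),(.046,.06,.026),(.046,-.06,.026)]
r=fit([(s,u,l) for u,l in zip(C([(65,250),(518,222),(572,440),(98,468)]),ps)],[.54,.1,.04]); x,y,b=r[0]; print(r[0],r[1].round(1).tolist(),'mort',x+.01*np.cos(b)-.015*np.sin(b),y+.01*np.sin(b)+.015*np.cos(b))
print('mort direct',[w(s,*u,.026) for u in C([(382,325),(390,393)])])
for zo in(.041,.044):
  z=.0976-zo
  print(zo,'body',w(s,*C([(395,264)])[0],z+.014)[:2]-[.023,.001],'tenon',w(s,*C([(392,296)])[0],z)[:2]-[.013,0.0005])
# predicted pixels
for x in(.550,.556):
  z=.0555; print(x,[((px(s,[x+d,.1205,z+h])-[262,183]+.5)*12-.5).round(0) for d,h in((.023,.014),(.013,0),(.023,.08))])
E
```

```text
[0.5427 0.1077 0.0335] [[-0.5, 0.0], [0.2, 0.2], [0.6, -0.1], [-0.4, -0.2]] mort 0.5521982706586807 0.12307156936157326
mort direct [array([0.5365, 0.1258, 0.026 ]), array([0.5653, 0.1248, 0.026 ])]
0.041 body [0.5496 0.123 ] tenon [0.5535 0.1238]
0.044 body [0.5454 0.1235] tenon [0.5493 0.1243]
0.55 [array([381., 269.]), array([375., 292.]), array([388.,  42.])]
0.556 [array([383., 283.]), array([378., 306.]), array([391.,  56.])]
```

{"api": "step_arm", "payload": {
  "moves": [
    {"slide": [-0.11,0.15,0],"rot": [-0.03,0,0.17]},
    {"slide": [-0.02,0.12,0],"rot": [0,0,0]},
    {"slide": [0,0,0],"rot": [0,0,0]}
  ]
}}

```text
clock: 13.87
tool_pos: [0.5514, 0.1221, 0.0873]
tool_rot: [-1.57, -0.035, 0.034]
contact_force: [-0.5, -0.4, -1.7]
width: 0.368
```

```bash
python3 - <<'E'
from h import *
go(.5515,.1222,.079,.0435)
E
```

```text
clk 13.87 pos [0.5514 0.1221 0.0873] yaw 0.0435 w 0.368 F [-0.5 -0.4 -1.7]
tooly [ 0.001  0.    -1.   ] slide units [0.   0.21 0.  ] rows 0.1978720585160498
rot y units 0.00 level rotvec
level rot units [-0.    0.    0.01]
```

Perfect pose laterally. I'll lower the last 7 mm and check.

{"api": "step_arm", "payload": {
  "moves": [
    {"slide": [0,0.16,0],"rot": [0,0,0]},
    {"slide": [0,0.02,0],"rot": [0,0,0]},
    {"slide": [0,0,0],"rot": [0,0,0]}
  ]
}}

```text
clock: 14.12
tool_pos: [0.5512, 0.1222, 0.0789]
tool_rot: [-1.57, -0.034, 0.034]
contact_force: [0.7, -0.2, -0.8]
width: 0.372
```

```bash
python3 - <<'E'
from h import *
go(.5515,.1222,.079,.0435)
cap('scene','scene19'); cap('wrist','wrist19')
go(.5515,.1222,.079,.0435)
i=cv2.imread('pics/scene19.png')[183:232,262:318]; i=cv2.convertScaleAbs(i,alpha=1.5,beta=25); cv2.imwrite('pics/cs19.png',cv2.resize(i,None,fx=12,fy=12,interpolation=cv2.INTER_CUBIC))
i=cv2.imread('pics/wrist19.png'); cv2.imwrite('pics/a19.png',cv2.resize(i[90:270,110:330],None,fx=3.6,fy=3.3,interpolation=cv2.INTER_CUBIC))
E
```

```text
clk 14.12 pos [0.5512 0.1222 0.0789] yaw 0.0436 w 0.372 F [ 0.7 -0.2 -0.8]
tooly [ 0.  0. -1.] slide units [ 0.01 -0.    0.  ] rows 0.006602507172074969
rot y units 0.00 level rotvec
level rot units [-0.  0.  0.]
clk 14.22 pos [0.5511 0.1221 0.079 ] yaw 0.0436 w 0.372 F [-0.7  1.  -0.5]
tooly [-0.  0. -1.] slide units [0.01 0.   0.  ] rows 0.010529890352345223
rot y units 0.00 level rotvec
level rot units [-0.  0. -0.]
```

View pics/cs19.png

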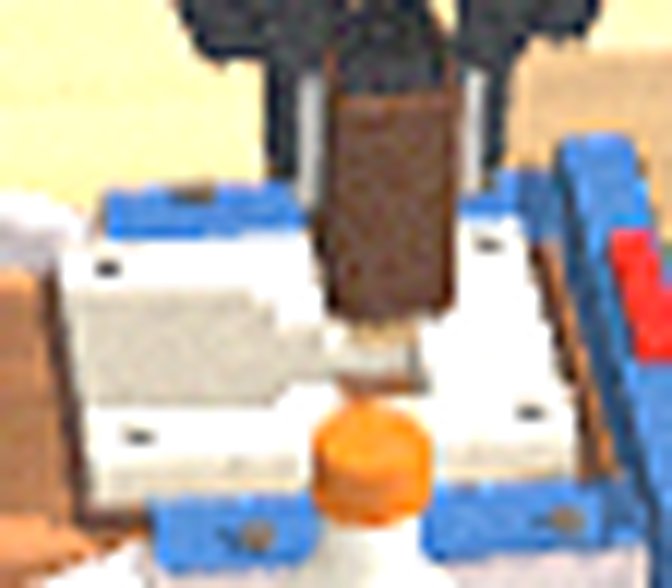

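View pics/a19.png

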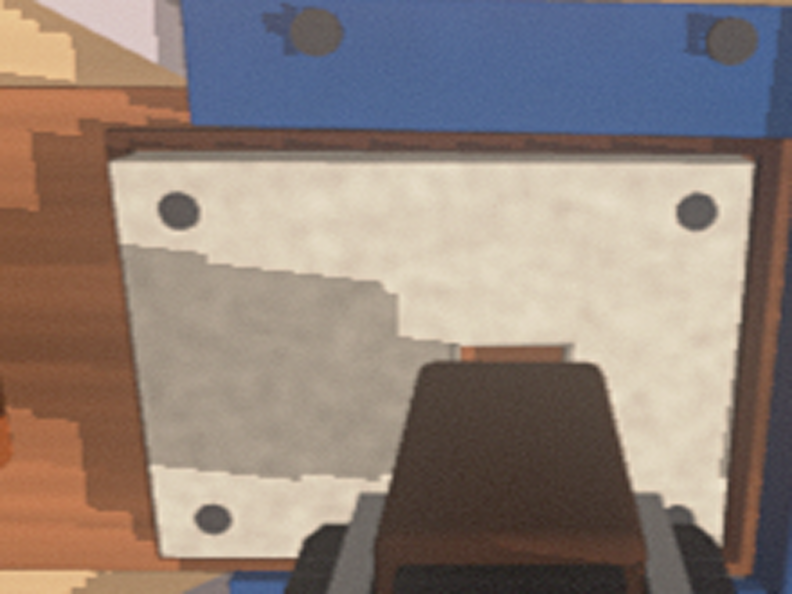

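```bash
python3 - <<'E'
from h import *
np.set_printoptions(suppress=True,precision=4)
s=ld('scene19'); t=ld('wrist19'); C=lambda P:cr(262,183,12,P); D=lambda P:[(110+(a+.5)/3.6-.5,90+(b+.5)/3.3-.5) for a,b in P]
pl=[(-.046,-.06,.026),(-.046,.06,.026),(.046,.06,.026),(.046,-.06,.026)]
r=fit([(t,u,l) for u,l in zip(D([(112,162),(752,162),(723,556),(162,556)]),pl)],[.54,.1,.04]); x,y,b=r[0]; m=np.array([x+.01*np.cos(b)-.015*np.sin(b),y+.01*np.sin(b)+.015*np.cos(b)]);print('wrist mort',r[0],r[1].round(1).tolist(),m)
print('mortise -x edge mid',w(t,*D([(513,345)])[0],.026)[:2]+[.016,0])
for zf in(.035,.038,.041):
  P=[w(t,*u,zf+.014) for u in D([(415,366),(608,366)])]; f=(P[0]+P[1])[:2]/2+[.023,.001]
  P2=[w(t,*u,zf+.08) for u in D([(375,555),(645,555)])]; f2=(P2[0]+P2[1])[:2]/2+[.023,.001]
  ss=w(s,*C([(390,314)])[0],zf+.014)[:2]-[.023,.001]; sn=w(s,*C([(388,344)])[0],zf)[:2]-[.013,.0005]; st=w(s,*C([(395,97)])[0],zf+.08)[:2]-[.023,.001]
  print(zf,'wrist foot-mort bottom',f-m,'top',f2-m,'| width',np.linalg.norm(P[0]-P[1]),np.linalg.norm(P2[0]-P2[1]),'scene foot-mort',ss-[.552,.1235],sn-[.552,.1235],st-[.552,.1235])
E
```

```text
wrist mort [0.5404 0.1056 0.0456] [[-0.8, -0.1], [0.8, -0.1], [-0.4, 0.2], [0.4, 0.2]] [0.5497 0.121 ]
mortise -x edge mid [0.5491 0.1203]
0.035 wrist foot-mort bottom [ 0.0027 -0.0002] top [ 0.0036 -0.0004] | width 0.03402565023698173 0.03153993017111069 scene foot-mort [-0.0115 -0.0002] [-0.0081  0.0009] [-0.0092 -0.0011]
0.038 wrist foot-mort bottom [ 0.0015 -0.0002] top [ 0.0017 -0.0005] | width 0.033432772664959136 0.030648737198041787 scene foot-mort [-0.0074 -0.0007] [-0.004   0.0004] [-0.0047 -0.0016]
0.041 wrist foot-mort bottom [ 0.0004 -0.0003] top [-0.0001 -0.0006] | width 0.03283989509293651 0.029757544224972888 scene foot-mort [-0.0032 -0.0012] [ 0.0001 -0.0001] [-0.0003 -0.0022]
```

{"api": "step_arm", "payload": {
  "moves": [
    {"slide": [0,0.08,0],"rot": [0,0,0]},
    {"slide": [0,0,0],"rot": [0,0,0]},
    {"slide": [0,0,0],"rot": [0,0,0]},
    {"slide": [0,0,0],"rot": [0,0,0]}
  ]
}}

```text
clock: 14.55
tool_pos: [0.5516, 0.1222, 0.076]
tool_rot: [-1.57, -0.035, 0.033]
contact_force: [-0.6, 0.4, -1.3]
width: 0.371
```

```bash
python3 - <<'E'
from h import *
go(.5513,.1222,.076,.0436); s=manip.get_state(); print(np.abs(s['qvel']).max())
cap('scene','scene20'); go(.5513,.1222,.076,.0436)
crop('scene20',200,130,420,240,3.6,'cs20')
E
```

```text
clk 14.55 pos [0.5516 0.1222 0.076 ] yaw 0.0436 w 0.371 F [-0.6  0.4 -1.3]
tooly [ 0.001  0.001 -1.   ] slide units [-0.01 -0.   -0.  ] rows 0.00698258662320726
rot y units 0.00 level rotvec
level rot units [-0.01  0.    0.01]
0.0032215395113291308
clk 14.60 pos [0.5517 0.1223 0.0761] yaw 0.0437 w 0.366 F [ 0.1  0.3 -1.2]
tooly [ 0.001  0.001 -1.   ] slide units [-0.01  0.   -0.  ] rows 0.009577935792357738
rot y units 0.00 level rotvec
level rot units [-0.01  0.    0.01]
```

View pics/cs20.png

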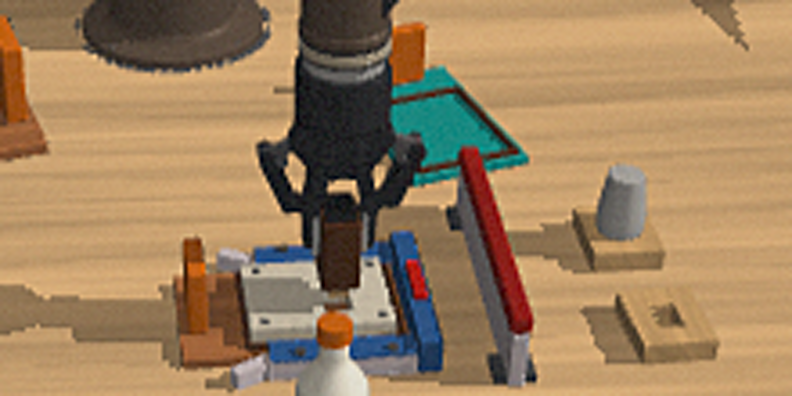

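The picture shows the foot upright over the mortise with the tray home, and the arm is still. I'm handing in.

```bash
python3 - <<'E'
from h import *
manip.hand_in(); go(.5513,.1222,.076,.0436)
E
```

```text
the job is handed in; nothing more can be done
the job is handed in; nothing more can be done
```

I handed the job in at 14.6 s. The tray is home against the end stop, and the gripper is holding the foot still over the mortise. The hand-in reported no verdict, so this rests on my own checks.

**What I did**
- I gripped the small brown tray by its orange grip and slid it into the dock.
- It jammed once at the slot mouth because the tool was about 4 mm off sideways. I backed off, re-centred and pushed it to the stop, where the push force rose to about 46 N.
- I then lifted the dark foot straight out of its stand and carried it over the fence with its tenon more than 100 mm above the bench.

**Last checks**
- **Tray:** it looked home in the wrist view, touching the end stop with the plate in its rim.
- **Foot position:** by the wrist camera the foot was within about 1 mm of the mortise centre.
- **Foot pose:** the tool was upright to about 0.001 rad, its heading matched the plate's to about 0.002 rad, and the arm was still.
- **Height:** the tenon was about 12 mm above the plate.
- **Contact:** the readings before hand-in gave no sign of the foot touching anything.

**Disagreements and doubts**
- **Foot height:** the cameras put the foot about 3 mm higher in the gripper than the grasp reading did. That puts the gap at roughly 9 to 12 mm, inside the 3 to 20 mm allowed.
- **Scene camera:** depending on that height, it put the foot up to 4–7 mm short of the mortise centre towards the robot. It only resolves about 5 mm per pixel in that direction, so I trusted the wrist camera.
- **Wrist force:** I once pressed the tray down too hard and the wrist force reached about 108 N, close to the 120 N limit.

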